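# Scrub the measuring cylinder and cap it with a cover ball

## Robot

A 7-joint arm with a two-finger parallel gripper is mounted at the origin on the work surface. World frame = base frame: x ahead of the robot, y to its left, z up, the work surface at z = 0. Lengths are in m, angles in rad, forces in N, time in s.
With the tool pointing down it reaches from about 0.425 to 0.925 m from the base axis. Payload 6.8 kg.
Tool frame: the origin (TCP) lies on the front face of the gripper's body, between the roots of the fingers; the fingertips stand 73 mm ahead of it and the grasp point (between the pads) lies 54 mm ahead of it (tcp_to_tips is the distance from the TCP to the fingertips, in m); z points along the fingers, x is the direction in which the jaws open and shut, and the axes are right-handed (so a half turn about z gives the same grasp; the last joint's range is limited). The gripper opens to 85 mm and grips with 20 to 120 N. Pads are 22 mm wide; open, the fingers measure 114 mm over their backs; the gripper's body (76 mm by 85 mm) begins 54 mm behind the grasp point. The pads swing forward as they close: fully open they stand 13 mm farther back than shut.
Start: joints at [-1.293, 0.477, 0.022, 1.555, -0.011, 1.109, -0.083], TCP at [0.254, 0.625, 0.304] pointing down, gripper open.
Joint ranges: [-2.96, 2.96], [-0.34, 2.1], [-1.41, 1.46], [0.24, 2.44], [-1.37, 4.51], [0.17, 1.92], [-2.96, 2.96]. Speed limits (rad/s): [2.39, 2.39, 3.14, 3.14, 3.14, 3.14, 3.14].

## Interface

Orientations are given as a unit quaternion [w, x, y, z].
In Python, from station import get_obs, read_camera, hand_in, look_for, silhouettes, tcp_to_tips gives the robot as it stands. The module is installed in compiled form; this text tells all that it offers.
- The arm moves only by the tool apply_moves, never from a script. Its argument "moves" is a list of rows, each a list of 3 entries, a list of its own where there are three numbers: the shift along the tool's x, y, z in units of 25 mm (1.0 is 25 mm), then the turn, a rotation vector about the tool's x, y, z in units of 10 degrees (1.0 is 10 degrees), then the gripper's target within -1 to 1 (fully open at 1, half-way at 0, shut at -1). In form: [[[dx, dy, dz], [rx, ry, rz], jaw], ...]. A call has 1 to 20 rows; each row is the pose to reach, as a shift and turn from the pose commanded when the call began, along the tool's axes at that moment; what a row does not reach only later rows make up. A row lasts 1/8 s, in which the tool goes at most 62.5 mm and 10.7 degrees, less where a joint would pass 70% of its speed; a pose out of reach is approached as far as the arm can. A call with a gripper value outside its range is refused whole. The fingers move at their own pace and stop on an object; "force" is the grip in N (left out, the last holds). Time passes only in rows, so rows that repeat a pose let the fingers close. It gives the time, the measured TCP pose, the force and the opening at its end, in the units of the state.
- get_obs(): the state, without advancing time (a new reading comes with each control period).
- read_camera(name): name is "side" or "top"; returns a dict with "color" (384x512x3 uint8, red, green, blue), "mtx" (3x3 intrinsics, pixels), "k1" (the pictures are not rectified: a ray, as slopes to the right and down, at radius r is drawn at 1 + k1 r^2 times it, then the intrinsics apply), "eye" and "rotation" of the camera in the world. Camera axes: x right, y up, looking along -z (the intrinsics and any distortion apply to the point x, -y, -z); pixel columns grow to the right and rows downward; lengths in m; the calibration is good to about 2 mm. A picture is of the moment at which its call begins. There is no depth.
- hand_in(): hands the job in, once; it reports no verdict.
Trained networks look in the newest picture that a camera, given by its name, has taken for a name from the list of things; names that differ only in an ending like _2 or _b are one class to them, and where a whole thing is asked for, a point or a joint stands for the part that bears it (a point fixed in the world has none). Each returns a list of dicts, best first, with "conf" (0 to 1); they miss things now and then, are a little off and sometimes report something else, mostly with a low value. They report only what shows in the picture. A call takes as long as a camera call. They do not tell look-alikes from the thing itself.
- look_for(camera, query): "pixel" ([row, column] in pixels, amid what is visible of it).
- silhouettes(camera, query): "mask" (384x512 bool, what is visible of it) and "pixel" ([row, column] in pixels, amid what is visible of it).
The state is a dict: "t": time; "q": joint angles; "joint_vel": joint speeds; "joint_torque": joint torques, N m; "eef_pos": TCP position; "tool_rot": TCP orientation; "contact_force": force on the tool from outside, world axes, zero at the start; "torque": the same for the moment, N m; "gripper_width": opening from 0.0 (shut) to 1.0 (fully open).
Only numpy, scipy, OpenCV 4.12 (cv2) and the standard library are available. Lean on these libraries where they do the work, as an engineer would, in place of code of your own. Each camera call takes 0.05 s, during which the arm holds its last target.

## Task

Scrub out the tall measuring cylinder with the long brush from the forked stand: three times down to its floor, each time drawing the bristles up until they show at the mouth, then hang the brush back in its fork by the collar. After that, take the ball at the lower end of the sloped track, let the next one roll down to the stop, and set the ball gently on the cylinder's mouth as a dust cover. Keep the cylinder upright and where it stands, drop no ball, and leave the beaker, the flask and the wash bottle alone.

Things in the scene. Friction and masses are not known exactly. Their poses are not given: they have to be found in the camera images.
- jar: Loose measuring cylinder, 0.5 kg: amber tube of 52 mm outer and 44 mm inner diameter, 4 mm wall, on a flat grey foot of 80 mm diameter and 12 mm height; 118 mm high in all. Taller and narrower than the clear beaker. Origin: centre of its underside; z up. It and the beaker may swap places.
- jar_floor (a point): Centre of the cylinder's inner floor, 18 mm above its underside.
- jar_rim (a point): Centre of the cylinder's mouth, 118 mm above its underside (the inside is 100 mm deep). A cover ball resting on the mouth has its centre about 16 mm above this point.
- brush: Long cylinder brush, 206 mm, 90 g, hanging upright in the fork. Origin: foot of the bristle head, on the axis; z up along the brush. White bristle head 28 mm in diameter from 0 to 60 mm; steel stem 8 mm thick to 130 mm; grey collar 32 mm in diameter from 130 to 136 mm; wooden handle 22 mm in diameter to 206 mm. Round all over: grip it at any yaw.
- brush_handle (a point): A point on the brush axis to grip, 174 mm above the head's foot (mid-handle); the brush then hangs upright from the fingers.
- brush_collar (a point): Underside of the brush's collar, on the axis, 130 mm above the head's foot.
- stand: Fixed forked stand, 163 mm high, column 62 mm behind the slot. Origin: on the table under the axis of the hanging brush; x points from the slot's open end to the column, z up. To take the brush out, lift it 10 to 50 mm (higher, its head would strike the fork from below), then draw it at least 60 mm along -x; to hang it, the reverse. Base plate 12 mm thick, x -60 to 110, y -55 to 55 mm.
- fork_seat (a point): Where the underside of the collar's centre rests: middle of the fork's slot, on the top of the two tines, 157 mm above the table. Tines 6 mm thick; slot 18 mm wide, closed 25 mm behind this point (+x of the stand), open in front; lips 4 mm high stand on the tine ends, 20 to 24 mm in front of this point, so the collar has 4 mm of play in front.
- track: Fixed sloped track: two steel rods, 40 mm wide over both, rising by 8 degrees along its x, on a wooden base. Origin: on the table under the centre of the ball at the stop; x points uphill, y across, z up. The stop plate (26 mm wide, 88 mm high) stands at x = -27 mm. The rods' upper side is 22 mm below the end ball's centre, so fingers can close on the ball across the track, along y.
- track_end (a point): Centre of a ball resting against the stop, 75 mm above the table.
- ball0_center (a point): Centre of the ball at the lower end of the track, against the stop: white cover ball, 54 mm in diameter, about 50 g. It is the one to take.
- ball1_center (a point): Centre of the next ball on the track, the same kind; it rolls down by itself to the stop, at 75 mm height, when the end ball is lifted away.
- ball2_center (a point): Centre of the third ball on the track, the same kind; it follows.
- ball0: The end ball itself (its axes turn as it rolls: use its centre point).
- beaker: Loose bystander: clear, low beaker, 72 mm in diameter, 70 mm high. Origin: centre of its underside.
- flask: Loose bystander: green conical flask with a cork, 84 mm wide at the foot, 136 mm high. Origin: centre of its underside.
- washbottle: Loose bystander: white wash bottle, 60 mm in diameter, 143 mm high with its spout, which reaches 53 mm out along its x. Origin: centre of its underside.
There are look-alikes about, which are no part of the job. Leave any red look-alike of the part that bears ball1_center alone.

How it is judged:
On the way, in this order (a step that is already met when the one before it is completed fails the run):
1. the brush's head is down at the cylinder's floor (foot within 12 mm), first time (z of brush in the frame of jar_floor below 0.012 m and horizontal distance between brush and jar_floor below 0.02 m and angle between brush's own z axis and vertical below 0.35 rad), for 0.05 s.
2. the head is drawn up to the mouth (foot more than 45 mm above the floor, over the cylinder) (z of brush in the frame of jar_floor above 0.045 m and horizontal distance between brush and jar_floor below 0.02 m and angle between brush's own z axis and vertical below 0.35 rad), for 0.05 s.
3. down at the floor a second time (all of step 1), for 0.05 s.
4. drawn up to the mouth again (all of step 2), for 0.05 s.
5. down at the floor a third time (all of step 3), for 0.05 s.
6. drawn up to the mouth a third time (all of step 4), for 0.05 s.
7. the brush hangs in the fork by its collar again, let go (collar within 12 mm of its seat, upright) (distance between brush_collar and fork_seat below 0.012 m and angle between brush's own z axis and vertical below 0.08 rad and contact force between brush and the arm below 0.05 N and contact force between brush and the fingers below 0.05 N), for 0.3 s.
8. the end ball is taken away and the next one lies at the stop (distance between ball1_center and track_end below 0.01 m and distance between ball0_center and track_end above 0.05 m), for 0.2 s.
At the end, for the whole second after the job is handed in: First ball at rest on the cylinder's mouth (centre within 8 mm of its axis, 8 to 24 mm above the rim); cylinder upright, within 40 mm of its start; second ball at the stop (10 mm), third behind it; brush hanging upright in the fork by its collar (12 mm), let go (all of step 7 and horizontal distance between ball0_center and jar_rim below 0.008 m and z of ball0_center in the frame of jar_rim between 0.008 and 0.024 m and linear speed of ball0 below 0.03 m/s and angle between jar's own z axis and vertical below 0.05 rad and distance of jar from where it was at the start of the episode below 0.04 m and distance between ball1_center and track_end below 0.01 m and distance between ball2_center and ball1_center below 0.062 m and height (world z) of ball2_center above 0.072 m); the robot touches nothing.
It fails at once if the cylinder is tipped by more than 17 degrees (angle between jar's own z axis and vertical above 0.3 rad).
It fails at once if the end ball is dropped: it moves faster than 0.6 m/s without the robot touching it (linear speed of ball0 above 0.6 m/s and contact force between ball0 and the fingers below 0.05 N and contact force between ball0 and the arm below 0.05 N).
It fails at once if a ball lies down on the table (height (world z) of any of ball0_center, ball1_center, ball2_center below 0.045 m).
It fails at once if a bystander (beaker, flask or wash bottle) is moved by more than 30 mm (distance of any of beaker, flask, washbottle from where it was at the start of the episode above 0.03 m).
It also fails if it takes over 72 s, if anything falls off the work surface, if the arm or the gripper's body presses on something with over 40 N, if the wrist force passes 120 N, or if a joint passes its speed limit or range.

## Working session

There is one attempt and no reset: what is moved stays moved. The work goes in short steps, Python scripts to look and compute and a tool call to move; the robot and the scene stay as the last step left them, time stands still between calls to the robot, and variables do not carry over. Pictures are saved under pics/ and viewed, and the job is handed in when it is done.

Besides the shell and the picture viewer there is one more tool, called after "Request:" by a JSON object that holds its "method" and its "body", one argument or row to a line. apply_moves: Moves the arm, as the interface text tells. Its arguments: {"type":"object","properties":{"moves":{"type":"array"},"force":{"type":"number"}},"required":["moves"]}

```bash
mkdir -p pics
cat > h.py <<'E'
import numpy as np, cv2
from station import *
def snap(n,f):
    c=read_camera(n); cv2.imwrite(f'pics/{f}.png',c['color'][...,::-1]); return c
def proj(c,P):
    P=np.atleast_2d(P); p=(P-np.array(c['eye']))@np.array(c['rotation'])
    s=np.stack([p[:,0]/-p[:,2],-p[:,1]/-p[:,2]],1); r2=(s**2).sum(1,keepdims=True); s=s*(1+c['k1']*r2)
    K=np.array(c['mtx']); uv=s@K[:2,:2].T+K[:2,2]; return uv[:,::-1] # row,col
def ray(c,rc):
    K=np.array(c['mtx']); d=(np.array([rc[1],rc[0]])-K[:2,2])/np.array([K[0,0],K[1,1]]); s=d.copy()
    for _ in range(30): s=d/(1+c['k1']*(s@s))
    v=np.array([s[0],-s[1],-1.]); v=np.array(c['rotation'])@v; return np.array(c['eye']),v/np.linalg.norm(v)
def onz(c,rc,z):
    e,v=ray(c,rc); return e+v*(z-e[2])/v[2]
def tri(c1,p1,c2,p2):
    e1,v1=ray(c1,p1); e2,v2=ray(c2,p2); A=np.zeros((3,3)); b=np.zeros(3)
    for e,v in((e1,v1),(e2,v2)):
        M=np.eye(3)-np.outer(v,v); A+=M; b+=M@e
    x=np.linalg.solve(A,b); 
    return x, np.linalg.norm(np.cross(x-e1,v1))*1000
E
python3 - <<'E'
from h import *
for n in('side','top'):
    c=snap(n,n+'0'); print(n,c['eye'],np.round(c['rotation'],3).tolist(),c['mtx'],c['k1'])
    for q in ['jar','brush','stand','track','ball0','ball0_center','ball1_center','beaker','flask','washbottle','jar_rim','jar_floor','brush_handle','brush_collar','fork_seat','track_end']:
        print(q,[(np.round(d['pixel']).tolist(),round(d['conf'],2)) for d in look_for(n,q)][:5])
print(get_obs()); print(tcp_to_tips)
E
```

```text
side [0.60665655 0.95243081 0.73150405] [-0.014, -0.013, 0.492, 0.87] [[464.7470686    0.         246.2347473 ]
 [  0.         464.7470686  189.81119962]
 [  0.           0.           1.        ]] -0.006145282437416384
jar [([222.0, 234.0], 0.55)]
brush [([133.0, 301.0], 0.72)]
stand [([170.0, 282.0], 0.93), ([311.0, 294.0], 0.65)]
track [([341.0, 230.0], 0.76), ([309.0, 238.0], 0.72), ([311.0, 269.0], 0.25)]
ball0 [([313.0, 291.0], 0.68), ([130.0, 299.0], 0.64)]
ball0_center []
ball1_center [([289.0, 206.0], 0.89), ([231.0, 312.0], 0.73)]
beaker [([232.0, 313.0], 0.73)]
flask [([192.0, 201.0], 0.91)]
washbottle [([228.0, 191.0], 0.88), ([222.0, 234.0], 0.24), ([169.0, 285.0], 0.2)]
jar_rim [([224.0, 234.0], 0.94), ([231.0, 311.0], 0.69), ([171.0, 284.0], 0.38)]
jar_floor [([223.0, 238.0], 0.86), ([342.0, 232.0], 0.73)]
brush_handle [([135.0, 300.0], 0.92)]
brush_collar [([132.0, 301.0], 0.91)]
fork_seat [([171.0, 288.0], 0.56)]
track_end [([192.0, 199.0], 0.68), ([342.0, 231.0], 0.66), ([224.0, 234.0], 0.63)]
top [ 0.43488366 -0.00353589  1.08044252] [-0.667, -0.077, 0.087, 0.736] [
[... 740 characters left out ...]

{'t': 1.7, 'q': array([-1.29311869,  0.47698246,  0.02237643,  1.55537315, -0.01149493,
        1.10930284, -0.083081  ]), 'joint_vel': array([ 0.00113409, -0.00015687,  0.00119088,  0.00020214, -0.00062552,
        0.00262254, -0.00057071]), 'joint_torque': array([ 7.31847867e-04, -5.96313214e+01,  1.60668198e+00, -2.81535727e+01,
        1.24720257e-02,  1.72968670e-03,  3.75882152e-06]), 'eef_pos': array([0.25398052, 0.62542295, 0.30393058]), 'tool_rot': array([-2.75007205e-05,  8.29535996e-01,  5.58453247e-01,  1.80417564e-05]), 'contact_force': array([0.05099902, 0.0123986 , 0.46121488]), 'torque': array([0.0310796 , 0.03237522, 0.02124173]), 'gripper_width': 1.0013462242079458}
0.0726
```

```bash
python3 -c "
import cv2
for n in('side0','top0'):
    i=cv2.imread(f'pics/{n}.png'); cv2.imwrite(f'pics/{n}b.png',cv2.resize(i,(800,600),interpolation=cv2.INTER_CUBIC))"
```

```text
(no output)
```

View pics/side0b.png

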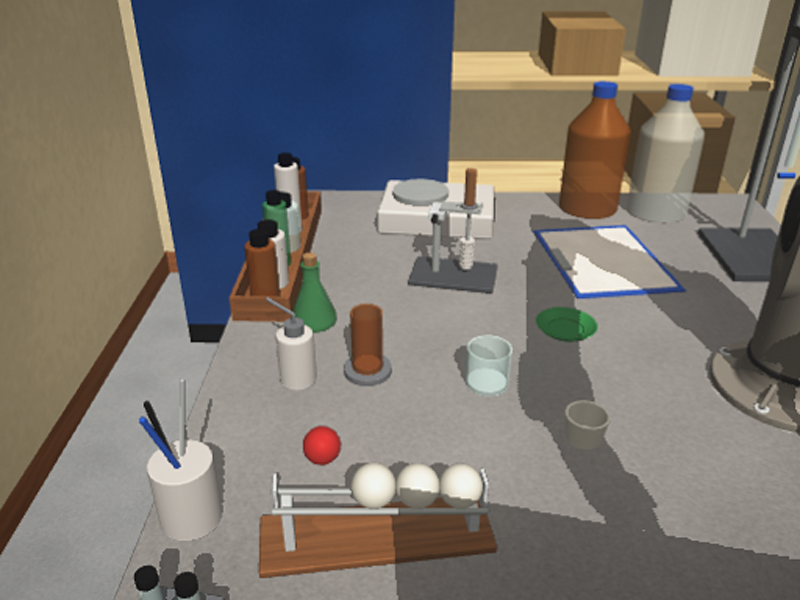

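View pics/top0b.png

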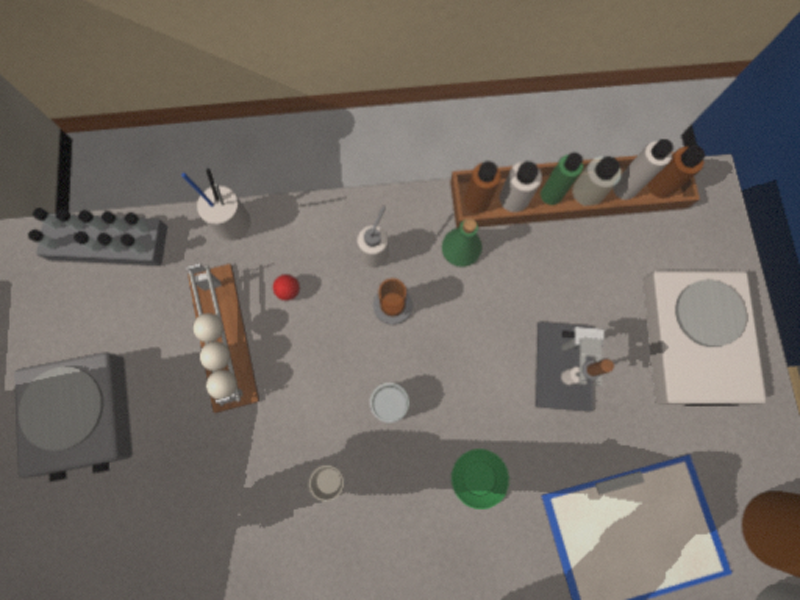

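```bash
sed -i '1a from scipy.spatial.transform import Rotation as Ro' h.py
sed -i "s/^def proj/def RM(c):\n    q=np.array(c['rotation']); return Ro.from_quat(q[[1,2,3,0]]).as_matrix()\ndef proj/; s/np.array(c\['rotation'\])@v/RM(c)@v/; s/@np.array(c\['rotation'\])/@RM(c)/" h.py
python3 - <<'E'
from h import *
import pickle
S={}
for n in('side','top'):
    c=read_camera(n); d={'cam':c}
    for q in ['jar','brush','stand','track','ball1_center','ball0','beaker']:
        r=silhouettes(n,q); d[q]=r
        print(n,q,[(np.round(x['pixel']).tolist(),round(x['conf'],2),int(x['mask'].sum())) for x in r])
    S[n]=d
    im=c['color'][...,::-1].copy()
    cv2.imwrite(f'pics/{n}_raw.png',im)
pickle.dump(S,open('S.pkl','wb'))
c=S['top']['cam'];print(RM(c).round(2))
for q,p in dict(jarfoot=(192,250),brush=(238,377)).items(): print(q,onz(c,p,0.01))
def crop(n,r0,r1,c0,c1,f,k):
    im=S[n]['cam']['color'][r0:r1,c0:c1,::-1]; cv2.imwrite(f'pics/{f}.png',cv2.resize(im,None,fx=k,fy=k,interpolation=cv2.INTER_CUBIC))
crop('side',90,250,170,340,'cs1',4.5); crop('top',160,280,220,400,'ct1',4.4); crop('side',290,370,160,330,'cs2',4.6); crop('top',160,270,110,200,'ct2',5)
E
```

```text
side jar [([222.0, 232.0], 0.88, 1115), ([312.0, 293.0], 0.69, 603)]
side brush [([133.0, 298.0], 0.98, 393)]
side stand [([168.0, 283.0], 0.95, 1317)]
side track [([341.0, 228.0], 0.96, 6249)]
side ball1_center [([311.0, 270.0], 0.77, 668), ([288.0, 204.0], 0.59, 453), ([132.0, 301.0], 0.25, 355)]
side ball0 [([310.0, 290.0], 0.56, 584)]
side beaker [([232.0, 312.0], 0.96, 990)]
top jar [([193.0, 253.0], 0.95, 562)]
top brush [([246.0, 139.0], 0.57, 288), ([239.0, 375.0], 0.56, 301)]
top stand [([231.0, 362.0], 0.81, 1927)]
top track [([205.0, 147.0], 0.92, 1991), ([230.0, 363.0], 0.48, 1970), ([258.0, 245.0], 0.21, 510)]
top ball1_center [([226.0, 138.0], 0.73, 290), ([181.0, 184.0], 0.52, 182)]
top ball0 [([243.0, 143.0], 0.59, 306)]
top beaker [([260.0, 246.0], 0.85, 481), ([231.0, 362.0], 0.56, 1900)]
[[-0.1   0.97 -0.23]
 [-1.   -0.09  0.03]
 [ 0.    0.23  0.97]]
jarfoot [ 0.68741705 -0.01792356  0.01      ]
brush [ 0.50478816 -0.39331738  0.01      ]
```

View pics/cs1.png

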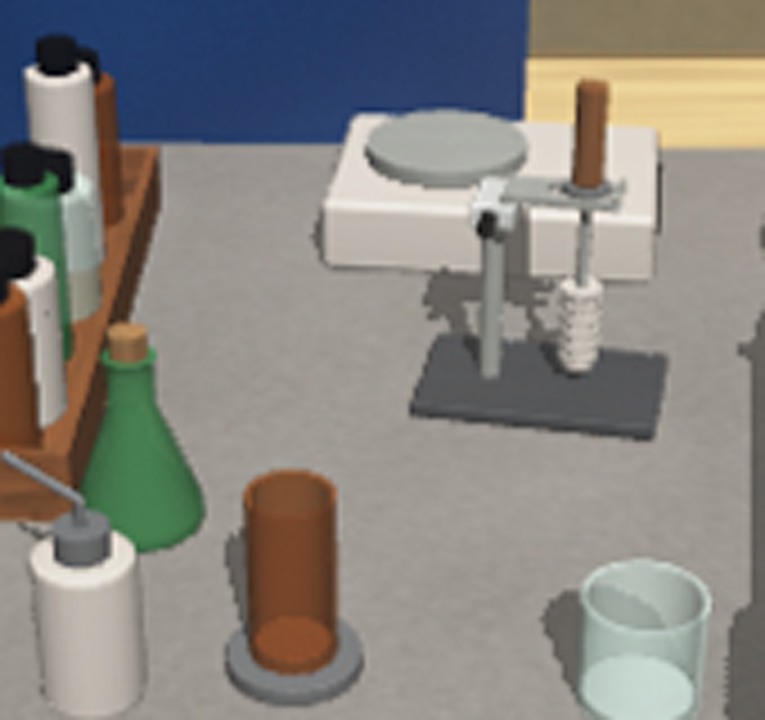

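View pics/ct1.png

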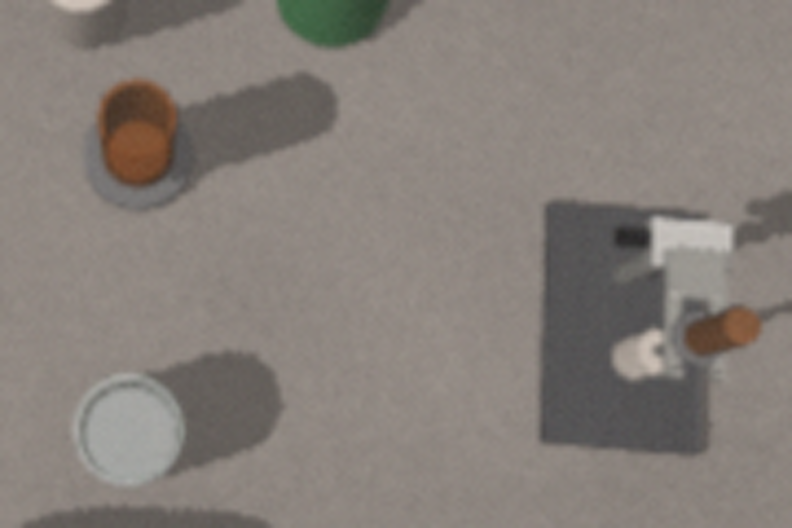

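View pics/cs2.png

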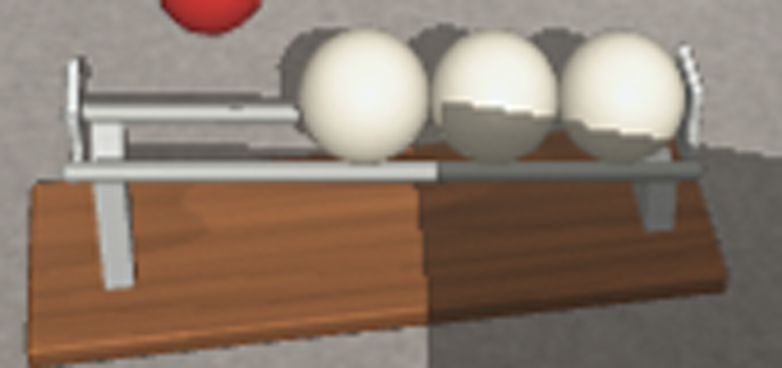

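View pics/ct2.png

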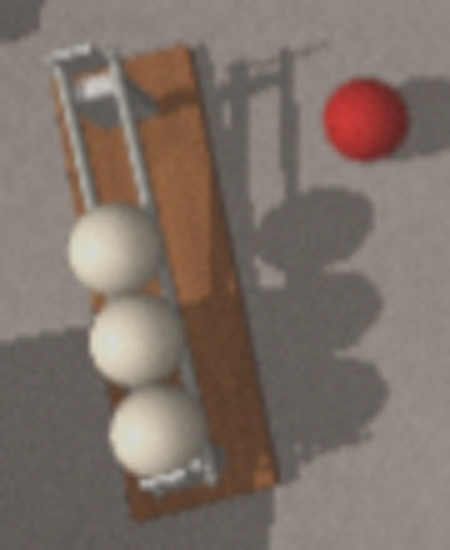

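```bash
cat > fit.py <<'E'
from h import *
import pickle
from scipy.optimize import minimize
S=pickle.load(open('S.pkl','rb'))
T=np.linspace(0,2*np.pi,60,endpoint=False)
def ring(r,z): return np.stack([r*np.cos(T),r*np.sin(T),0*T+z],1)
def hullmask(c,parts,sc=4):
    m=np.zeros((384*sc,512*sc),np.uint8)
    for P in parts:
        uv=proj(c,P)[:,::-1]; h=cv2.convexHull(((uv+.5)*sc).astype(np.float32).reshape(-1,1,2)); cv2.fillConvexPoly(m,np.round(h).astype(np.int32),1)
    return cv2.resize(m.astype(np.float32),(512,384),interpolation=cv2.INTER_AREA)
def cost(x,parts,masks):
    t=0
    for n,m in masks.items():
        g=hullmask(S[n]['cam'],[p+x for p in parts]); t+=1-np.minimum(g,m).sum()/np.maximum(g,m).sum()
    return t
def fit(parts,masks,x0,free=2):
    f=lambda v: cost(np.r_[v,[0]*(3-free)] if free<3 else v,parts,masks)
    b=minimize(f,x0[:free],method='Nelder-Mead',options=dict(initial_simplex=np.vstack([x0[:free]]+[x0[:free]+.01*np.eye(free)[i] for i in range(free)]),xatol=1e-4))
    return b.x,b.fun
jar=[np.vstack([ring(.04,0),ring(.04,.012)]),np.vstack([ring(.026,.012),ring(.026,.118)])]
sph=[np.array([[.027*np.cos(a)*np.cos(b),.027*np.sin(a)*np.cos(b),.027*np.sin(b)] for a in T for b in np.linspace(-1.57,1.57,30)])]
if __name__=='__main__':
    M={n:S[n]['jar'][0]['mask'].astype(np.float32) for n in('side','top')}
    print('jar',fit(jar,M,np.array([.67,-.02])))
    for n in M: print(n,fit(jar,{n:M[n]},np.array([.67,-.02])))
    # balls
    pt=[(246.4,141.6),(228,137.2),(209.8,132.8)]; ps=[(310.7,295.4),(310.7,267.4),(310.7,239.1)]
    for a,b in zip(pt,ps): print('ball',tri(S['top']['cam'],a,S['side']['cam'],b))
    print('handle top',tri(S['top']['cam'],(160+327/4.4,220+740/4.4),S['side']['cam'],(90+84/4.5,170+593/4.5)))
    print('head foot',tri(S['top']['cam'],(160+360/4.4,220+625/4.4),S['side']['cam'],(90+368/4.5,170+578/4.5)))
    # collar in both
    print('collar',tri(S['top']['cam'],(160+340/4.4,220+693/4.4),S['side']['cam'],(90+188/4.5,170+588/4.5)))
    # base plate corners
    for p in [(204,548),(441,541),(453,706)]: print('plate',onz(S['top']['cam'],(160+p[1-1]/4.4,220+p[1]/4.4),.012))
E
python3 fit.py
```

```text
jar (array([ 0.67962961, -0.0215785 ]), np.float64(0.1439962387084961))
side (array([ 0.67975064, -0.02301744]), np.float64(0.07321131229400635))
top (array([ 0.67986926, -0.02101727]), np.float64(0.06898713111877441))
ball (array([0.54262396, 0.30783394, 0.07467634]), np.float64(0.15689748349731428))
ball (array([0.59599772, 0.31685494, 0.08223681]), np.float64(0.39543866781263376))
ball (array([0.64899463, 0.32599974, 0.08998071]), np.float64(0.3915822388925348))
handle top (array([ 0.49685811, -0.34163897,  0.23170201]), np.float64(0.3929037593282727))
head foot (array([ 0.49690541, -0.34186148,  0.02077668]), np.float64(0.25707395465419386))
collar (array([ 0.49681978, -0.34087267,  0.15858866]), np.float64(0.03294307993991521))
plate [ 0.61228527 -0.30842232  0.012     ]
plate [ 0.44861686 -0.27777014  0.012     ]
plate [ 0.42929901 -0.38977137  0.012     ]
```

```bash
cat >> h.py <<'E'
def plan(*wps):
    o=get_obs(); q=o['tool_rot']; R=Ro.from_quat(np.array(q)[[1,2,3,0]]).as_matrix(); p=np.array(o['eef_pos'])
    yaw=np.degrees(np.arctan2(R[1,0],R[0,0])); print('t',o['t'],'p',p.round(4),'yaw',round(yaw,2),'Rz',R[:,2].round(4),'q',o['q'].round(2),'g',round(o['gripper_width'],3),'F',o['contact_force'].round(2))
    for (x,y,z,yw) in wps:
        d=R.T@(np.array([x,y,z])-p)/.025
        a=np.radians(yw); Rt=np.array([[np.cos(a),np.sin(a),0],[np.sin(a),-np.cos(a),0],[0,0,-1]])
        rv=np.degrees(Ro.from_matrix(R.T@Rt).as_rotvec())/10
        print((x,y,z,yw),'->',d.round(3).tolist(),rv.round(2).tolist(), 'rows>=',np.linalg.norm(d)/2.5)
E
python3 - <<'E'
from h import *
plan((.4,.4,.34,40),(.52,.1,.36,5),(.497,-.3417,.36,-34.5))
E
```

```text
t 2.5 p [0.254  0.6254 0.3039] yaw 67.89 Rz [ 0.  0. -1.] q [-1.29  0.48  0.02  1.56 -0.01  1.11 -0.08] g 1.0 F [ 0.08  0.26 -0.07]
(0.4, 0.4, 0.34, 40) -> [-6.155, 8.803, -1.444] [0.0, -0.0, 2.79] rows>= 4.3353802393130065
(0.52, 0.1, 0.36, 5) -> [-15.467, 17.767, -2.244] [-0.0, -0.0, 6.29] rows>= 9.464896886757725
(0.497, -0.3417, 0.36, -34.5) -> [-32.182, 23.563, -2.245] [-0.0, -0.0, 10.24] rows>= 15.979684244868725
```

Request:
{"method": "apply_moves", "body": {
  "moves": [
    [[-1.5,2.2,-0.4],[0,0,0.7],1],
    [[-3,4.4,-0.8],[0,0,1.4],1],
    [[-4.6,6.6,-1.2],[0,0,2.1],1],
    [[-6.15,8.8,-1.44],[0,0,2.8],1],
    [[-8,10.6,-1.6],[0,0,3.5],1],
    [[-9.8,12.4,-1.8],[0,0,4.2],1],
    [[-11.7,14.2,-1.9],[0,0,4.9],1],
    [[-13.6,16,-2.1],[0,0,5.6],1],
    [[-15.5,17.8,-2.24],[0,0,6.3],1],
    [[-17.5,18.5,-2.24],[0,0,7],1],
    [[-19.5,19.2,-2.24],[0,0,7.7],1]
  ]
}}

```text
t: 3.88
eef_pos: [0.5156, 0.0031, 0.3602]
tool_rot: [-0.0, 0.997, -0.081, 0.001]
contact_force: [0.5, -0.2, -0.3]
gripper_width: 0.998
```

Run:
```python
from h import *
plan((.497,-.3417,.36,-34.5))
```

```text
t 3.875 p [0.5156 0.0031 0.3602] yaw -9.34 Rz [ 1.2e-03  1.0e-04 -1.0e+00] q [-0.62  0.16  0.57  1.89 -0.1   1.11 -0.18] g 0.998 F [ 0.54 -0.2  -0.3 ]
(0.497, -0.3417, 0.36, -34.5) -> [1.504, 13.73, 0.007] [-0.0, -0.01, 2.52] rows>= 5.524781020796799
```

Request:
{"method": "apply_moves", "body": {
  "moves": [
    [[0.2,2.2,0],[0,0,0.4],1],
    [[0.5,4.6,0],[0,0,0.8],1],
    [[0.75,6.9,0],[0,0,1.3],1],
    [[1,9.2,0],[0,0,1.7],1],
    [[1.3,11.5,0],[0,0,2.1],1],
    [[1.5,13.7,0],[0,0,2.5],1],
    [[1.5,13.7,0],[0,0,2.5],1],
    [[1.5,13.7,0],[0,0,2.5],1],
    [[1.5,13.7,0],[0,0,2.5],1]
  ]
}}

```text
t: 5.0
eef_pos: [0.4989, -0.3372, 0.3597]
tool_rot: [-0.001, 0.956, -0.292, -0.0]
contact_force: [-0.8, -0.4, -0.9]
gripper_width: 0.997
```

Run:
```python
from h import *
snap('side','s1');snap('top','t1')
plan((.497,-.3417,.257,-34.5),(.497,-.3417,.3,-34.5))
```

```text
t 5.1 p [ 0.4988 -0.3374  0.3598] yaw -33.95 Rz [ 3.e-04  8.e-04 -1.e+00] q [-0.1   0.38  0.78  1.71 -0.29  1.17  0.17] g 1.004 F [-0.63  0.83  0.9 ]
(0.497, -0.3417, 0.257, -34.5) -> [0.037, 0.185, 4.113] [-0.0, 0.0, 0.05] rows>= 1.6468035986228071
(0.497, -0.3417, 0.3, -34.5) -> [0.037, 0.184, 2.393] [-0.0, 0.0, 0.05] rows>= 0.9600027833872247
```

View pics/s1.png

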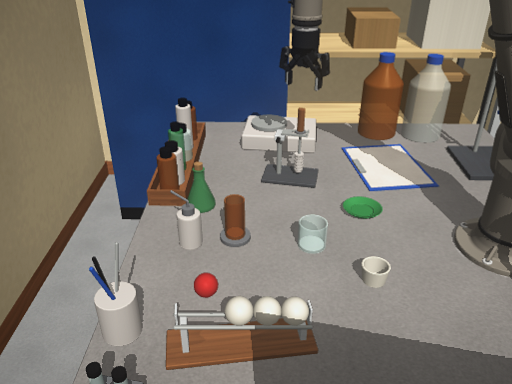

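Request:
{"method": "apply_moves", "body": {
  "moves": [
    [[0.04,0.18,2],[0,0,0.05],1],
    [[0.04,0.18,3.5],[0,0,0.05],1],
    [[0.04,0.18,4.1],[0,0,0.05],1],
    [[0.04,0.18,4.1],[0,0,0.05],1],
    [[0.04,0.18,4.1],[0,0,0.05],1]
  ]
}}

```text
t: 5.72
eef_pos: [0.4972, -0.3437, 0.2589]
tool_rot: [0.0, 0.955, -0.297, 0.001]
contact_force: [0.2, -0.1, 0.9]
gripper_width: 0.999
```

Run:
```python
from h import *
c=snap('side','s2'); im=cv2.imread('pics/s2.png')[60:200,220:390]; cv2.imwrite('pics/s2b.png',cv2.resize(im,None,fx=4.5,fy=4.2,interpolation=cv2.INTER_CUBIC))
plan((.497,-.3417,.257,-34.5))
```

```text
t 5.775 p [ 0.4972 -0.3437  0.259 ] yaw -34.59 Rz [ 0.0025 -0.0012 -1.    ] q [-0.03  0.49  0.73  1.81 -0.39  0.98  0.25] g 0.999 F [ 0.12 -0.97 -0.2 ]
(0.497, -0.3417, 0.257, -34.5) -> [-0.052, -0.063, 0.078] [-0.0, -0.02, -0.01] rows>= 0.04518319332680886
```

View pics/s2b.png

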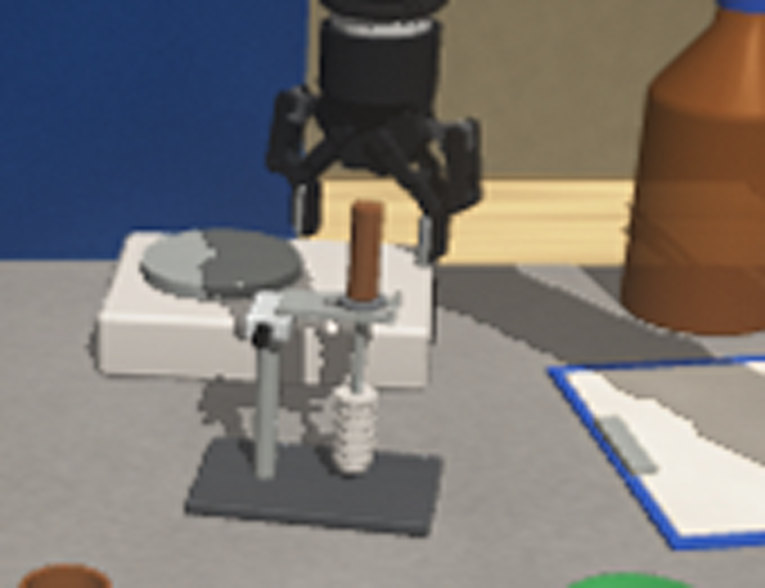

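Request:
{"method": "apply_moves", "body": {
  "moves": [
    [[-0.04,-0.06,0.08],[0,0,0],1],
    [[-0.04,-0.06,0.08],[0,0,0],-1],
    [[-0.04,-0.06,0.08],[0,0,0],-1],
    [[-0.04,-0.06,0.08],[0,0,0],-1],
    [[-0.04,-0.06,0.08],[0,0,0],-1],
    [[-0.04,-0.06,0.08],[0,0,0],-1],
    [[-0.04,-0.06,0.08],[0,0,0],-1],
    [[-0.04,-0.06,0.08],[0,0,0],-1]
  ],
  "force": 50
}}

```text
t: 6.78
eef_pos: [0.4966, -0.3415, 0.2554]
tool_rot: [0.0, 0.955, -0.297, 0.0]
contact_force: [0.7, -0.5, 1.6]
gripper_width: 0.243
```

Run:
```python
from h import *
c=snap('side','s3'); im=cv2.imread('pics/s3.png')[60:200,220:390]; cv2.imwrite('pics/s3b.png',cv2.resize(im,None,fx=4.5,fy=4.2,interpolation=cv2.INTER_CUBIC))
plan((.497,-.3417,.257,-34.5))
```

```text
t 6.825 p [ 0.4965 -0.3415  0.2554] yaw -34.61 Rz [ 3.e-04 -2.e-04 -1.e+00] q [-0.03  0.49  0.72  1.82 -0.39  0.98  0.25] g 0.247 F [ 0.43 -1.67  1.37]
(0.497, -0.3417, 0.257, -34.5) -> [0.019, -0.004, -0.063] [-0.0, -0.0, -0.01] rows>= 0.02646614481723994
```

View pics/s3b.png

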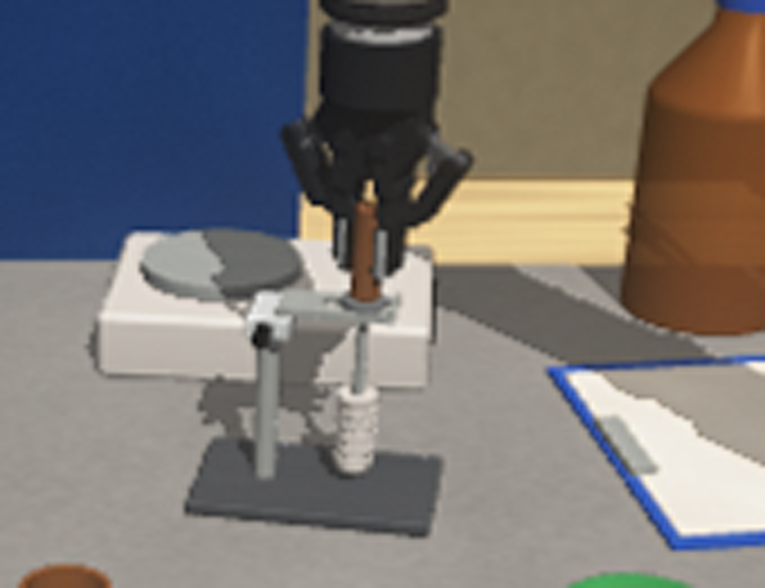

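Run:
```python
from h import *
plan((.4966,-.3415,.283,-34.6),(.41,-.326,.283,-34.6),(.41,-.326,.38,-34.6),(.6797,-.0215,.38,-34.6))
```

```text
t 6.825 p [ 0.4965 -0.3415  0.2554] yaw -34.61 Rz [ 3.e-04 -2.e-04 -1.e+00] q [-0.03  0.49  0.72  1.82 -0.39  0.98  0.25] g 0.247 F [ 0.43 -1.67  1.37]
(0.4966, -0.3415, 0.283, -34.6) -> [0.002, -0.002, -1.103] [-0.0, -0.0, -0.0] rows>= 0.44129806890918893
(0.41, -0.326, 0.283, -34.6) -> [-3.201, 1.456, -1.104] [-0.0, -0.0, -0.0] rows>= 1.4744593606468681
(0.41, -0.326, 0.38, -34.6) -> [-3.2, 1.456, -4.984] [-0.0, -0.0, -0.0] rows>= 2.439778889812352
(0.6797, -0.0215, 0.38, -34.6) -> [-1.239, -14.697, -4.984] [-0.0, -0.0, -0.0] rows>= 6.227182369450849
```

Request:
{"method": "apply_moves", "body": {
  "moves": [
    [[0,0,-0.5],[0,0,0],-1],
    [[0,0,-1.1],[0,0,0],-1],
    [[0,0,-1.1],[0,0,0],-1],
    [[0,0,-1.1],[0,0,0],-1],
    [[-0.8,0.36,-1.1],[0,0,0],-1],
    [[-1.6,0.73,-1.1],[0,0,0],-1],
    [[-2.4,1.1,-1.1],[0,0,0],-1],
    [[-3.2,1.46,-1.1],[0,0,0],-1],
    [[-3.2,1.46,-1.1],[0,0,0],-1]
  ]
}}

```text
t: 7.95
eef_pos: [0.4083, -0.3258, 0.2825]
tool_rot: [-0.001, 0.955, -0.298, -0.001]
contact_force: [1.3, -0.2, -1.0]
gripper_width: 0.246
```

Run:
```python
from h import *
c=snap('side','s4')
plan((.41,-.326,.38,-34.6),(.6797,-.0215,.38,-34.6))
```

```text
t 8.0 p [ 0.4097 -0.3258  0.2827] yaw -34.63 Rz [ 3.e-04  7.e-04 -1.e+00] q [-0.09  0.32  0.8   1.98 -0.28  0.96  0.23] g 0.246 F [ 0.37  0.03 -0.73]
(0.41, -0.326, 0.38, -34.6) -> [0.013, -0.003, -3.892] [-0.0, 0.0, -0.0] rows>= 1.5568917244191174
(0.6797, -0.0215, 0.38, -34.6) -> [1.969, -16.156, -3.881] [-0.0, 0.0, -0.0] rows>= 6.692649487042486
```

View pics/s4.png

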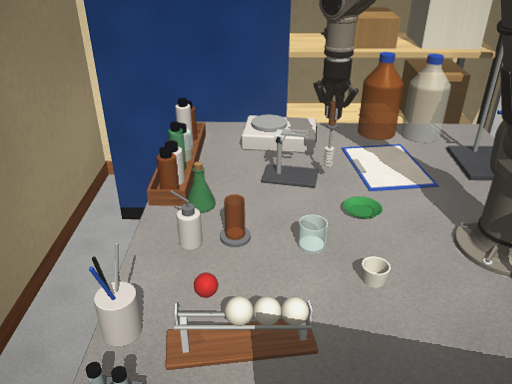

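Brush is free of the fork (head at ~row 157, col 329). On to above the jar.

Request:
{"method": "apply_moves", "body": {
  "moves": [
    [[0,0,-2],[0,0,0],-1],
    [[0,0,-3.88],[0,0,0],-1],
    [[0.2,-2,-3.88],[0,0,0],-1],
    [[0.5,-4,-3.88],[0,0,0],-1],
    [[0.75,-6,-3.88],[0,0,0],-1],
    [[1,-8,-3.88],[0,0,0],-1],
    [[1.2,-10,-3.88],[0,0,0],-1],
    [[1.5,-12,-3.88],[0,0,0],-1],
    [[1.7,-14,-3.88],[0,0,0],-1],
    [[1.97,-16.15,-3.88],[0,0,0],-1],
    [[1.97,-16.15,-3.88],[0,0,0],-1],
    [[1.97,-16.15,-3.88],[0,0,0],-1],
    [[1.97,-16.15,-3.88],[0,0,0],-1]
  ]
}}

```text
t: 9.62
eef_pos: [0.6794, -0.0231, 0.3799]
tool_rot: [0.0, 0.954, -0.298, 0.0]
contact_force: [0.9, -0.4, -0.6]
gripper_width: 0.244
```

Run:
```python
from h import *
for n in('side','top'):
    c=snap(n,n+'5'); r=silhouettes(n,'brush'); print([(x['pixel'],x['conf']) for x in r])
    for nm,P in dict(foot=(.6797,-.0215,.1516),rim=(.6797,-.0215,.118)).items(): print(n,nm,proj(c,P).round(1))
    im=cv2.imread(f'pics/{n}5.png'); im=im[120:270,170:320] if n=='side' else im[120:270,180:330]
    cv2.imwrite(f'pics/{n}5b.png',cv2.resize(im,None,fx=4,fy=4,interpolation=cv2.INTER_CUBIC))
plan((.6797,-.0215,.38,-34.6))
```

```text
[([161.4, 231.8], 0.65), ([169.2, 287.6], 0.22)]
side foot [[187.3 233.5]]
side rim [[198.9 233.9]]
[]
top foot [[182.8 251.1]]
top rim [[185.8 251.2]]
t 9.825 p [ 0.6794 -0.0225  0.3801] yaw -34.68 Rz [ 4.e-04  3.e-04 -1.e+00] q [-0.51  0.5   0.68  1.48 -0.32  1.27 -0.4 ] g 0.243 F [-0.05 -0.06 -0.45]
(0.6797, -0.0215, 0.38, -34.6) -> [-0.013, -0.04, 0.006] [-0.0, -0.0, -0.01] rows>= 0.01687439825114375
```

View pics/side5b.png

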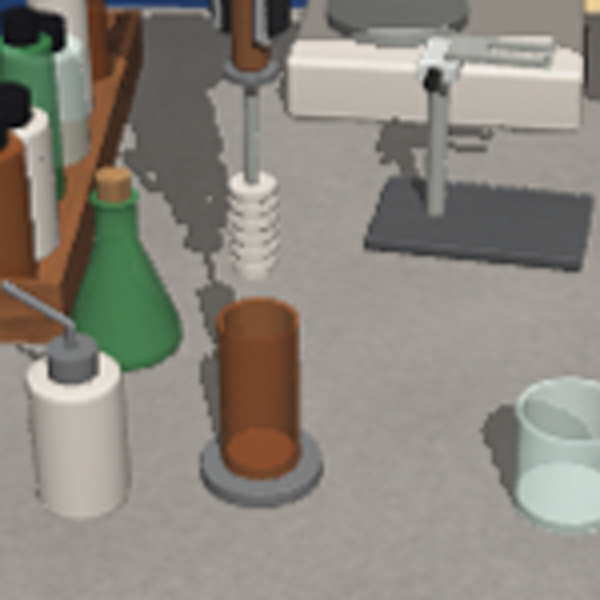

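View pics/top5b.png

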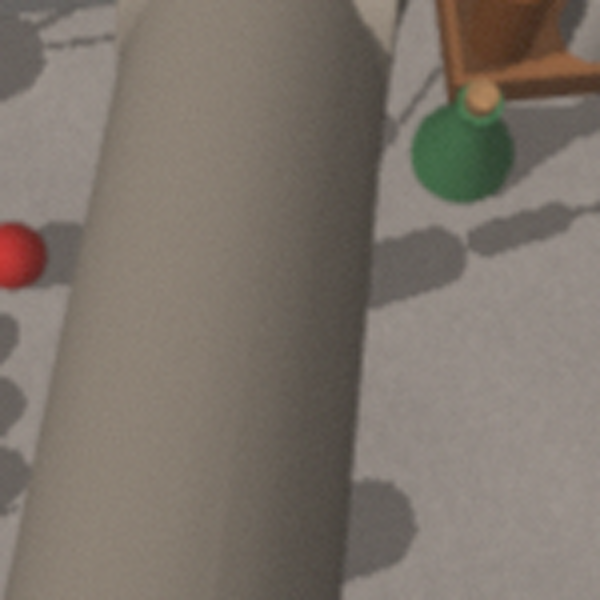

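Request:
{"method": "apply_moves", "body": {
  "moves": [
    [[0,-0.02,1],[0,0,0],-1],
    [[0,-0.02,2],[0,0,0],-1],
    [[0,-0.02,3],[0,0,0],-1],
    [[0,-0.02,4],[0,0,0],-1],
    [[0,-0.02,4.6],[0,0,0],-1],
    [[0,-0.02,4.6],[0,0,0],-1]
  ]
}}

```text
t: 10.58
eef_pos: [0.6795, -0.0212, 0.264]
tool_rot: [0.0, 0.955, -0.298, -0.001]
contact_force: [-1.0, -0.6, -0.6]
gripper_width: 0.242
```

Run:
```python
from h import *
n='side';c=snap(n,n+'6')
im=cv2.imread(f'pics/{n}6.png'); im=im[120:270,170:320]
cv2.imwrite(f'pics/{n}6b.png',cv2.resize(im,None,fx=4,fy=4,interpolation=cv2.INTER_CUBIC))
plan((.6795,-.022,.2524,-34.6))
```

```text
t 10.625 p [ 0.6801 -0.0214  0.2651] yaw -34.62 Rz [ 1.e-04 -0.e+00 -1.e+00] q [-0.48  0.59  0.63  1.61 -0.38  1.07 -0.35] g 0.243 F [ 1.07  0.55 -1.52]
(0.6795, -0.022, 0.2524, -34.6) -> [-0.006, 0.033, 0.509] [-0.0, -0.0, -0.0] rows>= 0.20419619727242871
```

View pics/side6b.png

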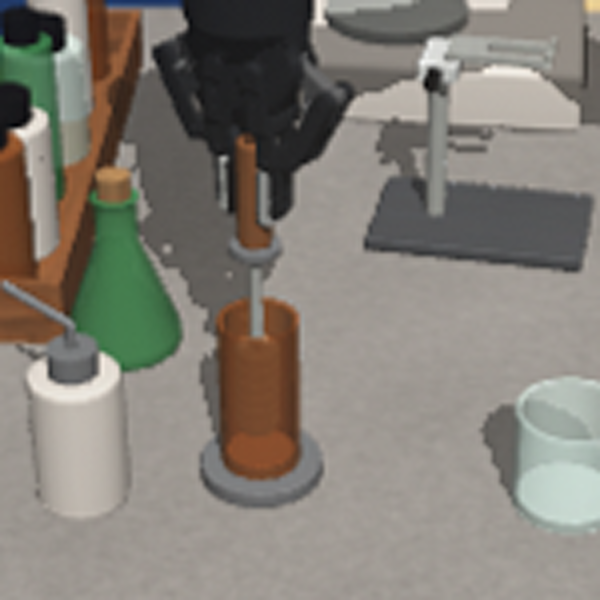

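Request:
{"method": "apply_moves", "body": {
  "moves": [
    [[0,0.02,0.3],[0,0,0],-1],
    [[0,0.02,0.55],[0,0,0],-1],
    [[0,0.02,0.55],[0,0,0],-1],
    [[0,0.02,0.55],[0,0,0],-1],
    [[0,0.02,0.55],[0,0,0],-1]
  ]
}}

```text
t: 11.25
eef_pos: [0.6799, -0.0217, 0.2513]
tool_rot: [-0.0, 0.955, -0.297, 0.0]
contact_force: [-0.6, 0.2, -0.5]
gripper_width: 0.244
```

Run:
```python
from h import *
plan((.6795,-.022,.2524,-34.6))
```

```text
t 11.25 p [ 0.6799 -0.0217  0.2513] yaw -34.6 Rz [ 4.e-04  0.e+00 -1.e+00] q [-0.48  0.6   0.62  1.62 -0.39  1.04 -0.34] g 0.244 F [-0.63  0.2  -0.55]
(0.6795, -0.022, 0.2524, -34.6) -> [-0.004, 0.019, -0.043] [-0.0, -0.0, -0.0] rows>= 0.01897925763448643
```

Request:
{"method": "apply_moves", "body": {
  "moves": [
    [[0,0,0.08],[0,0,0],-1],
    [[0,0,0.08],[0,0,0],-1],
    [[0,0,0.08],[0,0,0],-1]
  ]
}}

```text
t: 11.62
eef_pos: [0.6797, -0.0217, 0.249]
tool_rot: [0.0, 0.955, -0.297, -0.0]
contact_force: [0.4, -0.5, -1.0]
gripper_width: 0.246
```

Run:
```python
from h import *
n='side';c=snap(n,n+'7'); im=cv2.imread(f'pics/{n}7.png')
o=get_obs(); p=o['eef_pos']; 
T=np.linspace(0,2*np.pi,40)
big=cv2.resize(im[120:270,170:320],None,fx=4,fy=4,interpolation=cv2.INTER_CUBIC)
for P,r in (((p[0],p[1],p[2]-.2284+.130),.016),((p[0],p[1],p[2]-.2284+.136),.016),((.6797,-.0215,.118),.026),((.6797,-.0215,0),.04)):
    uv=proj(c,np.array([[P[0]+r*np.cos(t),P[1]+r*np.sin(t),P[2]] for t in T]))
    q=((uv[:,::-1]-[170,120]+.5)*4).astype(np.int32); cv2.polylines(big,[q],True,(0,255,255),1)
cv2.imwrite('pics/side7b.png',big); print(p,o['contact_force'])
```

```text
[ 0.67972497 -0.02169494  0.24908227] [ 1.21965844 -0.14546737 -1.58271064]
```

View pics/side7b.png

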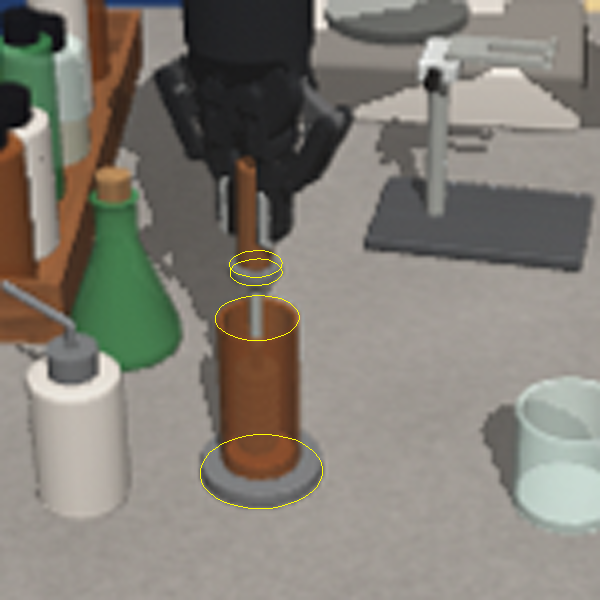

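Request:
{"method": "apply_moves", "body": {
  "moves": [
    [[0,0,-1.3],[0,0,0],-1],
    [[0,0,-2.6],[0,0,0],-1],
    [[0,0,-2.6],[0,0,0],-1],
    [[0,0,-2.6],[0,0,0],-1],
    [[0,0,-1.3],[0,0,0],-1],
    [[0,0,-0.4],[0,0,0],-1],
    [[0,0,0],[0,0,0],-1],
    [[0,0,0],[0,0,0],-1],
    [[0,0,0],[0,0,0],-1],
    [[0,0,-1.3],[0,0,0],-1],
    [[0,0,-2.6],[0,0,0],-1],
    [[0,0,-2.6],[0,0,0],-1],
    [[0,0,-2.6],[0,0,0],-1],
    [[0,0,-1.3],[0,0,0],-1],
    [[0,0,-0.4],[0,0,0],-1],
    [[0,0,0],[0,0,0],-1],
    [[0,0,0],[0,0,0],-1],
    [[0,0,0],[0,0,0],-1],
    [[0,0,0],[0,0,0],-1]
  ]
}}

```text
t: 14.05
eef_pos: [0.68, -0.0218, 0.2498]
tool_rot: [-0.0, 0.955, -0.297, 0.001]
contact_force: [0.6, -0.5, -0.1]
gripper_width: 0.246
```

Run:
```python
from h import *
n='side';c=snap(n,n+'8'); im=cv2.imread(f'pics/{n}8.png')
cv2.imwrite('pics/side8b.png',cv2.resize(im[120:270,170:320],None,fx=4,fy=4,interpolation=cv2.INTER_CUBIC))
plan((.6797,-.0215,.31,-34.6))
```

```text
t 14.1 p [ 0.6799 -0.0217  0.2497] yaw -34.61 Rz [ 9.e-04  2.e-04 -1.e+00] q [-0.48  0.61  0.62  1.62 -0.4   1.04 -0.34] g 0.246 F [ 0.44  0.65 -0.51]
(0.6797, -0.0215, 0.31, -34.6) -> [-0.011, -0.003, -2.414] [-0.0, -0.0, -0.0] rows>= 0.9654178585369536
```

View pics/side8b.png

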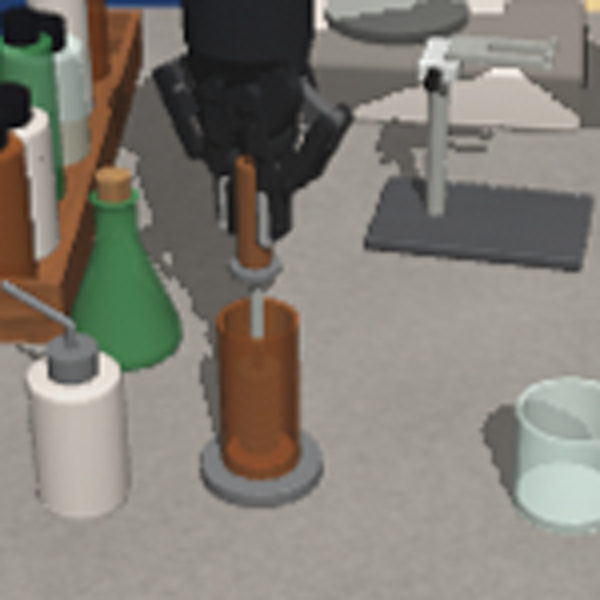

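Request:
{"method": "apply_moves", "body": {
  "moves": [
    [[0,0,-1.3],[0,0,0],-1],
    [[0,0,-2.6],[0,0,0],-1],
    [[0,0,-2.6],[0,0,0],-1],
    [[0,0,-2.6],[0,0,0],-1],
    [[0,0,-3.8],[0,0,0],-1],
    [[0,0,-5.2],[0,0,0],-1],
    [[0,0,-5.2],[0,0,0],-1],
    [[0,0,-5.2],[0,0,0],-1]
  ]
}}

```text
t: 15.1
eef_pos: [0.6791, -0.0213, 0.3773]
tool_rot: [0.0, 0.955, -0.297, -0.001]
contact_force: [-0.6, -0.5, -0.8]
gripper_width: 0.245
```

Run:
```python
from h import *
n='side';c=snap(n,n+'9'); im=cv2.imread(f'pics/{n}9.png')
cv2.imwrite('pics/side9b.png',cv2.resize(im[100:270,170:320],None,fx=3.5,fy=3.5,interpolation=cv2.INTER_CUBIC))
plan((.405,-.325,.38,-34.6),(.405,-.325,.283,-34.6))
```

```text
t 15.15 p [ 0.679  -0.0213  0.377 ] yaw -34.59 Rz [-3.2e-03  1.0e-04 -1.0e+00] q [-0.51  0.5   0.68  1.49 -0.32  1.27 -0.4 ] g 0.245 F [-0.21 -0.08 -1.72]
(0.405, -0.325, 0.38, -34.6) -> [-2.125, 16.224, -0.085] [0.01, 0.02, 0.0] rows>= 6.545056983573628
(0.405, -0.325, 0.283, -34.6) -> [-2.115, 16.217, 3.795] [0.01, 0.02, 0.0] rows>= 6.715587261758079
```

View pics/side9b.png

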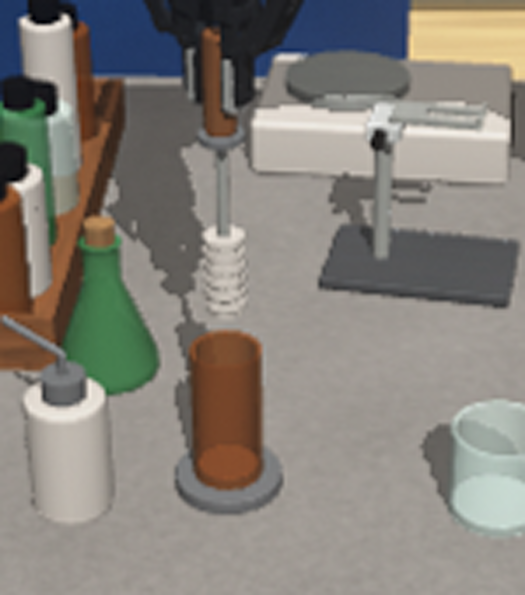

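Request:
{"method": "apply_moves", "body": {
  "moves": [
    [[-0.27,2,0],[0,0,0],-1],
    [[-0.53,4,0],[0,0,0],-1],
    [[-0.8,6,0],[0,0,0],-1],
    [[-1.05,8,0],[0,0,0],-1],
    [[-1.3,10,0],[0,0,0],-1],
    [[-1.6,12.2,0],[0,0,0],-1],
    [[-1.9,14.4,0],[0,0,0],-1],
    [[-2.12,16.22,0],[0,0,0],-1],
    [[-2.12,16.22,0],[0,0,0],-1],
    [[-2.12,16.22,2],[0,0,0],-1],
    [[-2.12,16.22,3.75],[0,0,0],-1],
    [[-2.12,16.22,3.75],[0,0,0],-1],
    [[-2.12,16.22,3.75],[0,0,0],-1],
    [[-2.12,16.22,3.75],[0,0,0],-1]
  ]
}}

```text
t: 16.9
eef_pos: [0.4067, -0.3258, 0.287]
tool_rot: [0.0, 0.955, -0.297, 0.001]
contact_force: [-0.8, -0.3, -0.6]
gripper_width: 0.241
```

Run:
```python
from h import *
n='side';c=snap(n,n+'10'); im=cv2.imread(f'pics/{n}10.png')
cv2.imwrite('pics/side10b.png',cv2.resize(im[60:200,240:390],None,fx=4.2,fy=4.2,interpolation=cv2.INTER_CUBIC))
p=get_obs()['eef_pos']; 
for h in (0,.130,.136,.206): print(h,proj(c,p-[0,0,.2284-h]).round(1))
plan((.405,-.325,.283,-34.6),(.4966,-.3415,.283,-34.6),(.4966,-.3415,.2554,-34.6))
```

```text
0 [[163.9 328.6]]
0.13 [[124.8 332.3]]
0.136 [[122.9 332.5]]
0.206 [[100.1 334.6]]
t 16.95 p [ 0.4066 -0.3258  0.2869] yaw -34.59 Rz [ 0.0027 -0.001  -1.    ] q [-0.11  0.31  0.82  1.98 -0.27  0.96  0.24] g 0.24 F [ 0.16  0.64 -1.15]
(0.405, -0.325, 0.283, -34.6) -> [-0.07, 0.011, 0.154] [-0.0, -0.02, 0.0] rows>= 0.06772208403257407
(0.4966, -0.3415, 0.283, -34.6) -> [3.321, -1.526, 0.165] [-0.0, -0.02, 0.0] rows>= 1.4635018193048501
(0.4966, -0.3415, 0.2554, -34.6) -> [3.318, -1.525, 1.269] [-0.0, -0.02, 0.0] rows>= 1.5463813068512657
```

View pics/side10b.png

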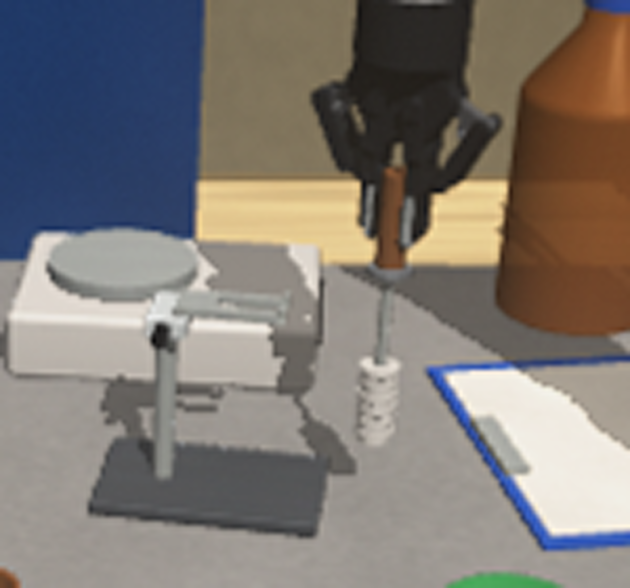

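Request:
{"method": "apply_moves", "body": {
  "moves": [
    [[0,0,0.16],[0,0,0],-1],
    [[0.83,-0.38,0.16],[0,0,0],-1],
    [[1.66,-0.76,0.16],[0,0,0],-1],
    [[2.5,-1.14,0.16],[0,0,0],-1],
    [[3.32,-1.52,0.16],[0,0,0],-1],
    [[3.32,-1.52,0.16],[0,0,0],-1],
    [[3.32,-1.52,0.16],[0,0,0],-1],
    [[3.32,-1.52,0.16],[0,0,0],-1]
  ]
}}

```text
t: 17.95
eef_pos: [0.4947, -0.3413, 0.2814]
tool_rot: [-0.0, 0.955, -0.298, -0.0]
contact_force: [0.5, 0.1, -0.2]
gripper_width: 0.241
```

Run:
```python
from h import *
n='side';c=snap(n,n+'11'); im=cv2.imread(f'pics/{n}11.png')
cv2.imwrite('pics/side11b.png',cv2.resize(im[60:200,240:390],None,fx=4.2,fy=4.2,interpolation=cv2.INTER_CUBIC))
plan((.4966,-.3415,.283,-34.6),(.4966,-.3415,.256,-34.6))
```

```text
t 18.0 p [ 0.4948 -0.3413  0.2814] yaw -34.66 Rz [-0.e+00  4.e-04 -1.e+00] q [-0.06  0.46  0.76  1.8  -0.37  1.03  0.24] g 0.245 F [ 0.5   0.22 -0.71]
(0.4966, -0.3415, 0.283, -34.6) -> [0.063, -0.033, -0.063] [-0.0, 0.0, -0.01] rows>= 0.03816094156366678
(0.4966, -0.3415, 0.256, -34.6) -> [0.064, -0.032, 1.017] [-0.0, 0.0, -0.01] rows>= 0.40763934516266626
```

View pics/side11b.png

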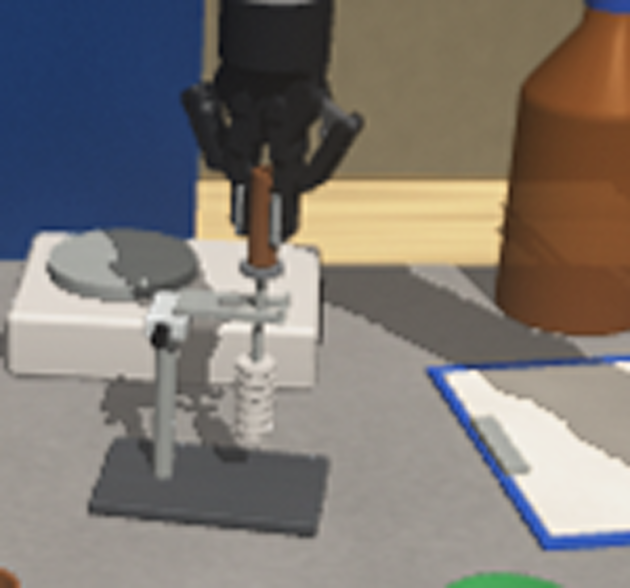

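Request:
{"method": "apply_moves", "body": {
  "moves": [
    [[0.1,-0.05,0],[0,0,0],-1],
    [[0.1,-0.05,0.5],[0,0,0],-1],
    [[0.1,-0.05,0.95],[0,0,0],-1],
    [[0.1,-0.05,1.02],[0,0,0],-1],
    [[0.1,-0.05,1.02],[0,0,0],-1],
    [[0.1,-0.05,1.02],[0,0,0],-1]
  ]
}}

```text
t: 18.75
eef_pos: [0.4983, -0.3416, 0.2554]
tool_rot: [0.0, 0.955, -0.297, -0.0]
contact_force: [1.1, 0.4, -1.0]
gripper_width: 0.241
```

Run:
```python
from h import *
n='side';c=snap(n,n+'12'); im=cv2.imread(f'pics/{n}12.png')
cv2.imwrite('pics/side12b.png',cv2.resize(im[60:200,240:390],None,fx=4.2,fy=4.2,interpolation=cv2.INTER_CUBIC))
plan((.4975,-.3417,.255,-34.6))
```

```text
t 18.8 p [ 0.4983 -0.3416  0.2555] yaw -34.61 Rz [-3.e-04  1.e-04 -1.e+00] q [-0.04  0.5   0.74  1.82 -0.4   0.98  0.26] g 0.242 F [-0.92  0.27 -0.39]
(0.4975, -0.3417, 0.255, -34.6) -> [-0.025, 0.024, 0.021] [0.0, 0.0, -0.0] rows>= 0.01608083150199437
```

View pics/side12b.png

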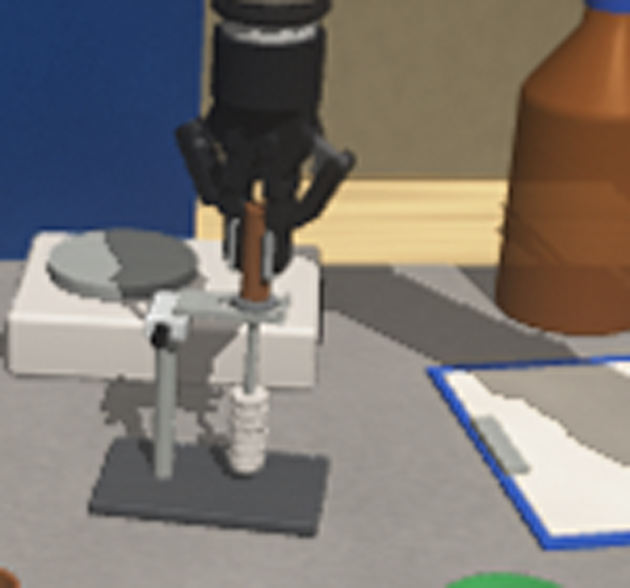

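Collar is seated. Release and rise.

Request:
{"method": "apply_moves", "body": {
  "moves": [
    [[0,0,0],[0,0,0],0],
    [[0,0,0],[0,0,0],0.6],
    [[0,0,0],[0,0,0],1],
    [[0,0,0],[0,0,0],1],
    [[0,0,0],[0,0,0],1],
    [[0,0,0],[0,0,0],1],
    [[0,0,0],[0,0,0],1],
    [[0,0,0],[0,0,0],1],
    [[0,0,-1.5],[0,0,0],1],
    [[0,0,-3.5],[0,0,0],1],
    [[0,0,-4.6],[0,0,0],1],
    [[0,0,-4.6],[0,0,0],1]
  ]
}}

```text
t: 20.3
eef_pos: [0.499, -0.3424, 0.3732]
tool_rot: [0.0, 0.955, -0.298, 0.002]
contact_force: [0.4, 0.6, -0.5]
gripper_width: 1.003
```

Run:
```python
from h import *
for n in('side','top'):
    c=snap(n,n+'13'); im=cv2.imread(f'pics/{n}13.png')
cv2.imwrite('pics/side13b.png',cv2.resize(cv2.imread('pics/side13.png')[60:200,240:390],None,fx=4.2,fy=4.2,interpolation=cv2.INTER_CUBIC))
plan((.56,.0,.33,20),(.5426,.3078,.22,99.7),(.5426,.3078,.22,-80.3))
```

```text
t 20.4 p [ 0.4983 -0.3413  0.3702] yaw -34.6 Rz [-3.e-04  6.e-04 -1.e+00] q [-0.11  0.38  0.81  1.69 -0.3   1.2   0.17] g 0.998 F [-0.11  0.51 -0.97]
(0.56, 0.0, 0.33, 20) -> [-5.719, -12.639, 1.617] [-0.0, 0.0, -5.46] rows>= 5.586577591361127
(0.5426, 0.3078, 0.22, 99.7) -> [-13.28, -22.377, 6.025] [-0.01, -0.0, -13.43] rows>= 10.683708664463058
(0.5426, 0.3078, 0.22, -80.3) -> [-13.28, -22.377, 6.025] [-0.0, 0.0, 4.57] rows>= 10.683708664463058
```

View pics/side13b.png

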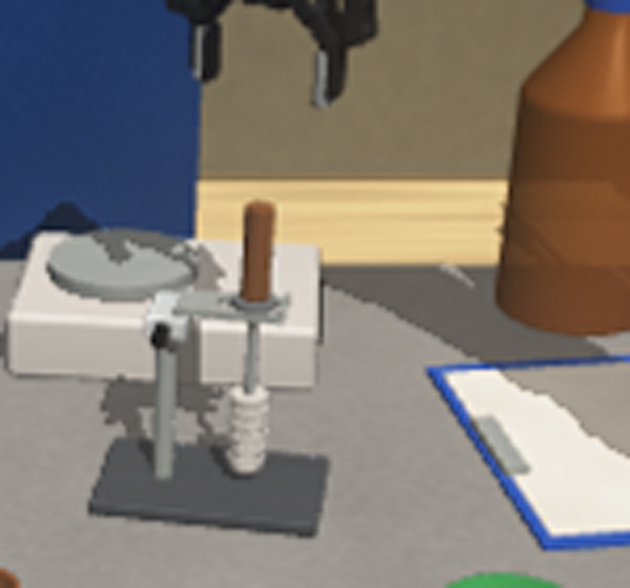

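Request:
{"method": "apply_moves", "body": {
  "moves": [
    [[-1.1,-1.9,0],[0,0,0.4],1],
    [[-2.2,-3.8,0],[0,0,0.8],1],
    [[-3.3,-5.6,0],[0,0,1.2],1],
    [[-4.4,-7.4,0.2],[0,0,1.5],1],
    [[-5.5,-9.3,0.6],[0,0,1.9],1],
    [[-6.6,-11.2,1],[0,0,2.3],1],
    [[-7.7,-13,1.5],[0,0,2.7],1],
    [[-8.8,-14.9,2],[0,0,3.1],1],
    [[-10,-16.8,2.6],[0,0,3.5],1],
    [[-11.1,-18.7,3.2],[0,0,3.9],1],
    [[-12.2,-20.5,4],[0,0,4.3],1],
    [[-13.28,-22.38,4.8],[0,0,4.57],1],
    [[-13.28,-22.38,5.2],[0,0,4.57],1],
    [[-13.28,-22.38,5.2],[0,0,4.57],1],
    [[-13.28,-22.38,5.2],[0,0,4.57],1],
    [[-13.28,-22.38,5.2],[0,0,4.57],1]
  ]
}}

```text
t: 22.4
eef_pos: [0.5435, 0.3061, 0.2416]
tool_rot: [-0.001, 0.764, -0.646, 0.0]
contact_force: [-0.6, 0.1, -0.5]
gripper_width: 1.003
```

Run:
```python
from h import *
for n in('side','top'):
    c=snap(n,n+'14')
im=cv2.imread('pics/side14.png'); cv2.imwrite('pics/side14b.png',cv2.resize(im[200:384,140:350],None,fx=3.2,fy=3.2,interpolation=cv2.INTER_CUBIC))
plan((.5426,.3078,.16,-80.3),(.5426,.3078,.1365,-80.3))
```

```text
t 22.5 p [0.5433 0.3067 0.2415] yaw -80.38 Rz [ 6.e-04  8.e-04 -1.e+00] q [-1.13  0.55  0.73  1.78 -0.44  0.98 -1.63] g 1.001 F [0.41 0.08 0.17]
(0.5426, 0.3078, 0.16, -80.3) -> [-0.044, 0.022, 3.26] [-0.0, 0.0, -0.01] rows>= 1.3040676704685548
(0.5426, 0.3078, 0.1365, -80.3) -> [-0.044, 0.023, 4.2] [-0.0, 0.0, -0.01] rows>= 1.6800321183973872
```

View pics/side14b.png

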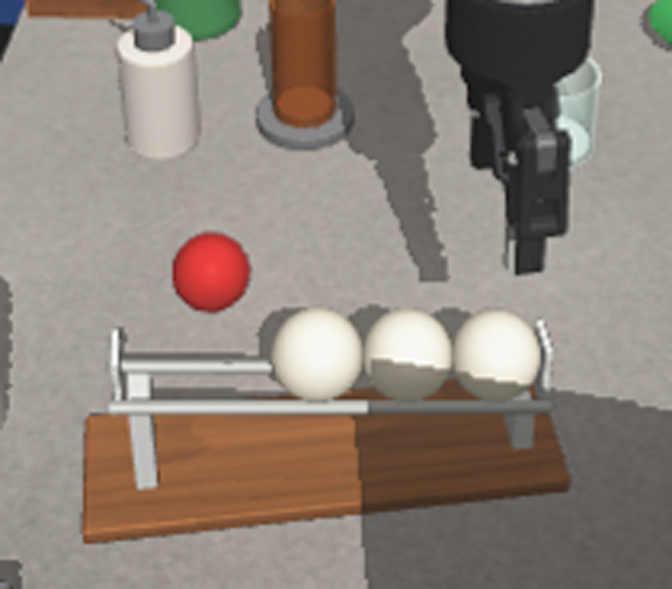

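View pics/top14.png

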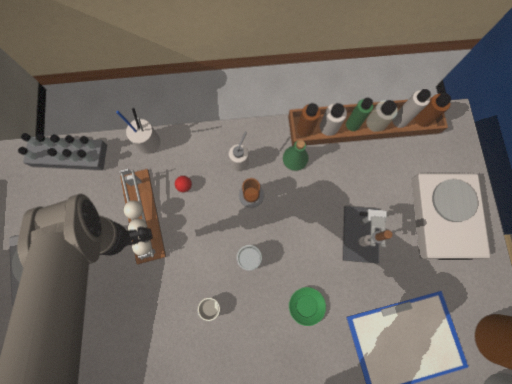

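Request:
{"method": "apply_moves", "body": {
  "moves": [
    [[-0.04,0.02,1.5],[0,0,0],1],
    [[-0.04,0.02,2.8],[0,0,0],1],
    [[-0.04,0.02,3.8],[0,0,0],1],
    [[-0.04,0.02,4.38],[0,0,0],1],
    [[-0.04,0.02,4.38],[0,0,0],1],
    [[-0.04,0.02,4.38],[0,0,0],1]
  ]
}}

```text
t: 23.25
eef_pos: [0.543, 0.3085, 0.1324]
tool_rot: [-0.001, 0.764, -0.645, 0.0]
contact_force: [0.5, 0.0, -0.2]
gripper_width: 0.999
```

Run:
```python
from h import *
c=snap('side','side15')
im=cv2.imread('pics/side15.png'); cv2.imwrite('pics/side15b.png',cv2.resize(im[230:384,190:350],None,fx=3.8,fy=3.8,interpolation=cv2.INTER_CUBIC))
plan((.5426,.3078,.132,-80.3))
```

```text
t 23.3 p [0.543  0.3086 0.1325] yaw -80.31 Rz [ 0.0016  0.0011 -1.    ] q [-1.06  0.69  0.63  1.84 -0.55  0.79 -1.55] g 0.997 F [-0.58  0.15 -0.11]
(0.5426, 0.3078, 0.132, -80.3) -> [0.029, 0.021, 0.02] [-0.01, 0.0, -0.0] rows>= 0.01635952853366225
```

View pics/side15b.png

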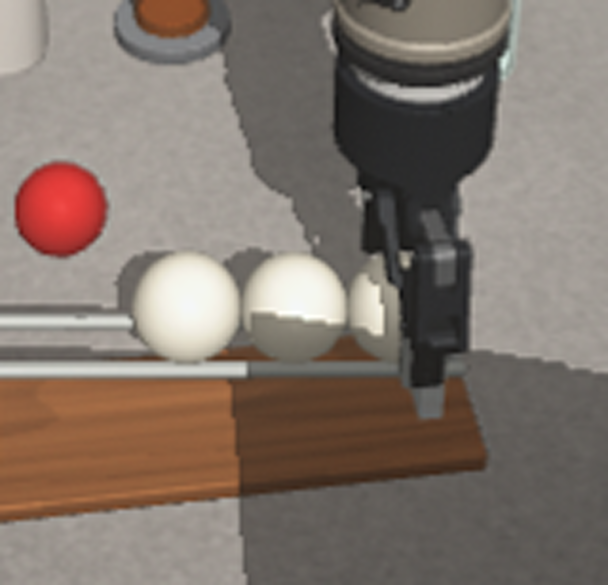

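Request:
{"method": "apply_moves", "body": {
  "moves": [
    [[0.03,0.02,0],[0,0,0],0.6],
    [[0.03,0.02,0],[0,0,0],0.4],
    [[0.03,0.02,0],[0,0,0],0.2],
    [[0.03,0.02,0],[0,0,0],-0.2],
    [[0.03,0.02,0],[0,0,0],-0.5],
    [[0.03,0.02,0],[0,0,0],-0.5],
    [[0.03,0.02,0],[0,0,0],-0.5]
  ],
  "force": 25
}}

```text
t: 24.18
eef_pos: [0.5423, 0.3067, 0.132]
tool_rot: [0.0, 0.764, -0.645, 0.0]
contact_force: [-2.1, -2.0, 4.9]
gripper_width: 0.616
```

Run:
```python
from h import *
c=snap('side','side16')
im=cv2.imread('pics/side16.png'); cv2.imwrite('pics/side16b.png',cv2.resize(im[230:384,190:350],None,fx=3.8,fy=3.8,interpolation=cv2.INTER_CUBIC))
plan((.5426,.3078,.132,-80.3),(.5426,.3078,.232,-80.3))
```

```text
t 24.225 p [0.5423 0.3067 0.132 ] yaw -80.35 Rz [ 3.e-04 -5.e-04 -1.e+00] q [-1.06  0.68  0.63  1.84 -0.55  0.79 -1.55] g 0.616 F [-1.49 -2.47  4.67]
(0.5426, 0.3078, 0.132, -80.3) -> [-0.041, -0.02, -0.001] [-0.0, -0.0, -0.0] rows>= 0.018181763698857233
(0.5426, 0.3078, 0.232, -80.3) -> [-0.038, -0.021, -4.001] [-0.0, -0.0, -0.0] rows>= 1.600368628995475
```

View pics/side16b.png

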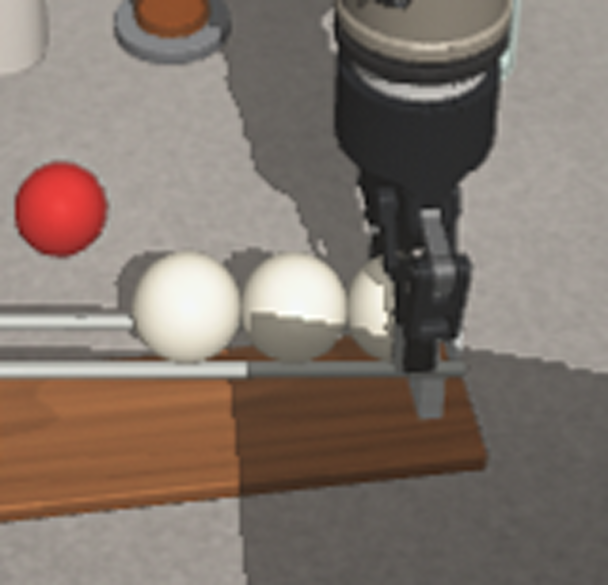

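Run:
```python
from h import *
import pickle
c=pickle.load(open('S.pkl','rb'))['side']['cam']
p=np.array([.5423,.3067,.07]); u=np.array([-.168,.986,0])
for nm,P in dict(pad=p+.03*u, ball=np.array([.5426,.3078,.0747])).items(): print(nm,(proj(c,P)[0]-[230,190])*3.8)
```

```text
pad [356.6010524  414.40327874]
ball [306.63261742 400.8765659 ]
```

Request:
{"method": "apply_moves", "body": {
  "moves": [
    [[0,0,0],[0,0,0],-0.5],
    [[0,0,-0.3],[0,0,0],-0.5],
    [[0,0,-0.8],[0,0,0],-0.5],
    [[0,0,-1.5],[0,0,0],-0.5],
    [[0,0,-2.3],[0,0,0],-0.5],
    [[0,0,-3.2],[0,0,0],-0.5],
    [[0,0,-4.2],[0,0,0],-0.5],
    [[0,0,-5],[0,0,0],-0.5],
    [[0,0,-5],[0,0,0],-0.5],
    [[0,0,-5],[0,0,0],-0.5],
    [[0,0,-5],[0,0,0],-0.5]
  ],
  "force": 30
}}

```text
t: 25.6
eef_pos: [0.5414, 0.3074, 0.2552]
tool_rot: [0.001, 0.764, -0.645, -0.0]
contact_force: [-0.0, -0.5, 0.1]
gripper_width: 0.614
```

Run:
```python
from h import *
c=snap('side','side17'); snap('top','top17')
im=cv2.imread('pics/side17.png'); cv2.imwrite('pics/side17b.png',cv2.resize(im[200:384,150:350],None,fx=3.8,fy=3.2,interpolation=cv2.INTER_CUBIC))
plan((.5426,.3078,.257,-80.3))
```

```text
t 25.7 p [0.5416 0.3074 0.2555] yaw -80.31 Rz [-0.0011 -0.001  -1.    ] q [-1.15  0.54  0.74  1.77 -0.42  1.   -1.64] g 0.615 F [-0.7  -0.83 -0.42]
(0.5426, 0.3078, 0.257, -80.3) -> [-0.009, -0.042, -0.061] [0.01, -0.0, -0.0] rows>= 0.02970197321681186
```

View pics/side17b.png

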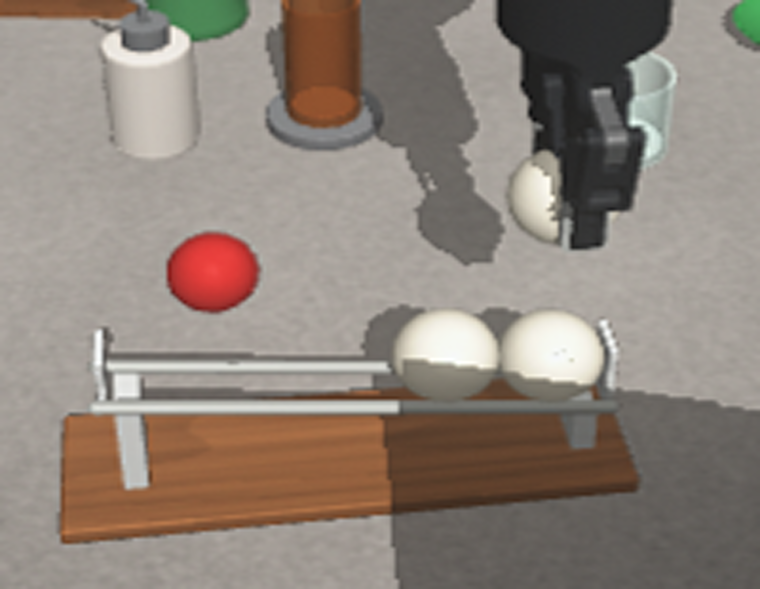

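View pics/top17.png

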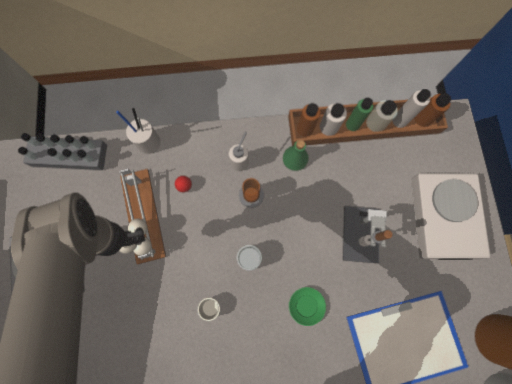

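Run:
```python
from h import *
from fit import sph,hullmask,S
c=S['side']['cam']; im=cv2.imread('pics/side17.png').astype(int)
# white warm mask in roi
roi=np.zeros(im.shape[:2],bool); roi[240:280,278:302]=1
m=(im.min(2)>120)&roi&(im[...,2]-im[...,0]>5)
rows=range(254,276,3)
p=np.array([.5416,.3074]); t=np.array([-.986,-.168])
print('obs left',[int(np.where(m[r])[0].min()) if m[r].any() else None for r in rows], 'bottom rows', np.where(m.any(1))[0].max(), 'top',np.where(m.any(1))[0].min())
for d in (-.006,-.004,-.002,0,.002,.004):
    ctr=np.r_[p+t*d,.1982]; g=hullmask(c,[sph[0]+ctr]); 
    print(d,[round(float(np.where(g[r]>.01)[0].min()+1-g[r][np.where(g[r]>.01)[0].min()]),1) for r in rows],proj(c,ctr).round(1), np.where((g>.5).any(1))[0][[0,-1]])
```

```text
obs left [278, 278, 278, 278, 281, 282, 283, 282] bottom rows 279 top 240
-0.006 [282.6, 281.6, 281.2, 281.4, 282.1, 283.6, 285.9, 290.7] [[260.6 295.9]] [246 276]
-0.004 [283.6, 282.6, 282.2, 282.5, 283.3, 284.9, 287.4, 291.8] [[260.5 297. ]] [246 276]
-0.002 [284.8, 283.8, 283.5, 283.7, 284.5, 285.9, 288.6, 292.9] [[260.4 298.2]] [246 275]
0 [285.8, 284.8, 284.5, 284.8, 285.5, 287.2, 289.8, 294.6] [[260.3 299.3]] [246 275]
0.002 [286.9, 286.0, 285.6, 285.8, 286.9, 288.4, 290.8, 295.8] [[260.2 300.4]] [246 275]
0.004 [287.9, 287.0, 286.8, 287.0, 287.9, 289.4, 292.4, 296.9] [[260.1 301.5]] [245 275]
```

Run:
```python
import cv2
im=cv2.imread('pics/side17.png').astype(int)
for r in (256,260,264,268): print(r,[(c,int(im[r,c].sum()//3)) for c in range(279,292)])
```

```text
256 [(279, 162), (280, 164), (281, 165), (282, 164), (283, 154), (284, 123), (285, 152), (286, 176), (287, 193), (288, 208), (289, 219), (290, 227), (291, 232)]
260 [(279, 164), (280, 164), (281, 163), (282, 156), (283, 130), (284, 137), (285, 164), (286, 181), (287, 196), (288, 208), (289, 218), (290, 224), (291, 229)]
264 [(279, 138), (280, 168), (281, 164), (282, 161), (283, 148), (284, 119), (285, 149), (286, 170), (287, 186), (288, 199), (289, 207), (290, 215), (291, 222)]
268 [(279, 103), (280, 102), (281, 123), (282, 170), (283, 166), (284, 152), (285, 116), (286, 128), (287, 153), (288, 170), (289, 182), (290, 192), (291, 200)]
```

Run:
```python
from h import *
from fit import S
c=S['top']['cam']
print('wb',onz(c,(155,239),.11),'flask',onz(c,(159,296),.05), 'beaker',onz(c,(260,248),.04))
plan((.6778,-.0219,.275,-80.3),(.6778,-.0219,.215,-80.3))
```

```text
wb [0.77834218 0.00507439 0.11      ] flask [ 0.7693948  -0.17014644  0.05      ] beaker [0.4763059  0.00776026 0.04      ]
t 25.7 p [0.5416 0.3074 0.2555] yaw -80.31 Rz [-0.0011 -0.001  -1.    ] q [-1.15  0.54  0.74  1.77 -0.42  1.   -1.64] g 0.615 F [-0.7  -0.83 -0.42]
(0.6778, -0.0219, 0.275, -80.3) -> [13.902, -3.152, -0.774] [0.01, -0.0, -0.0] rows>= 5.710321516080994
(0.6778, -0.0219, 0.215, -80.3) -> [13.9, -3.155, 1.626] [0.01, -0.0, -0.0] rows>= 5.738463855535675
```

Request:
{"method": "apply_moves", "body": {
  "moves": [
    [[0.5,-0.1,-0.77],[0,0,0],-0.5],
    [[1.5,-0.35,-0.77],[0,0,0],-0.5],
    [[2.8,-0.64,-0.77],[0,0,0],-0.5],
    [[4.2,-0.95,-0.77],[0,0,0],-0.5],
    [[5.6,-1.27,-0.77],[0,0,0],-0.5],
    [[7,-1.6,-0.77],[0,0,0],-0.5],
    [[8.4,-1.9,-0.77],[0,0,0],-0.5],
    [[9.8,-2.2,-0.77],[0,0,0],-0.5],
    [[11.2,-2.55,-0.77],[0,0,0],-0.5],
    [[12.4,-2.8,-0.77],[0,0,0],-0.5],
    [[13.3,-3.02,-0.77],[0,0,0],-0.5],
    [[13.9,-3.15,-0.77],[0,0,0],-0.5],
    [[13.9,-3.15,-0.77],[0,0,0],-0.5],
    [[13.9,-3.15,-0.3],[0,0,0],-0.5],
    [[13.9,-3.15,0.6],[0,0,0],-0.5],
    [[13.9,-3.15,1.4],[0,0,0],-0.5],
    [[13.9,-3.15,1.6],[0,0,0],-0.5],
    [[13.9,-3.15,1.6],[0,0,0],-0.5],
    [[13.9,-3.15,1.6],[0,0,0],-0.5]
  ]
}}

```text
t: 28.08
eef_pos: [0.6785, -0.0219, 0.2171]
tool_rot: [-0.0, 0.764, -0.645, 0.001]
contact_force: [-0.7, -0.8, -0.9]
gripper_width: 0.612
```

Run:
```python
from h import *
from fit import sph
c=snap('side','side18'); ct=snap('top','top18')
im=cv2.imread('pics/side18.png'); big=cv2.resize(im[130:260,170:310],None,fx=4.5,fy=4.5,interpolation=cv2.INTER_CUBIC)
cv2.imwrite('pics/side18b.png',big)
im=cv2.imread('pics/top18.png'); cv2.imwrite('pics/top18b.png',cv2.resize(im[130:260,180:320],None,fx=4.5,fy=4.5,interpolation=cv2.INTER_CUBIC))
p=get_obs()['eef_pos']; print('ball exp',proj(c,p-[-.0015,0,.0573]).round(1),'rim',proj(c,(.6793,-.0217,.118)).round(1))
plan((.6778,-.0219,.215,-80.3),(.6778,-.0219,.1925,-80.3))
```

```text
ball exp [[184.3 233.4]] rim [[198.9 234. ]]
t 28.175 p [ 0.6785 -0.0219  0.2172] yaw -80.31 Rz [ 1.4e-03  1.0e-04 -1.0e+00] q [-0.52  0.67  0.7   1.66 -0.49  1.   -1.06] g 0.616 F [-0.48  0.09 -0.31]
(0.6778, -0.0219, 0.215, -80.3) -> [-0.003, 0.027, 0.087] [-0.01, -0.0, -0.0] rows>= 0.03632685092863062
(0.6778, -0.0219, 0.1925, -80.3) -> [-0.003, 0.028, 0.987] [-0.01, -0.0, -0.0] rows>= 0.39480605343567166
```

View pics/side18b.png

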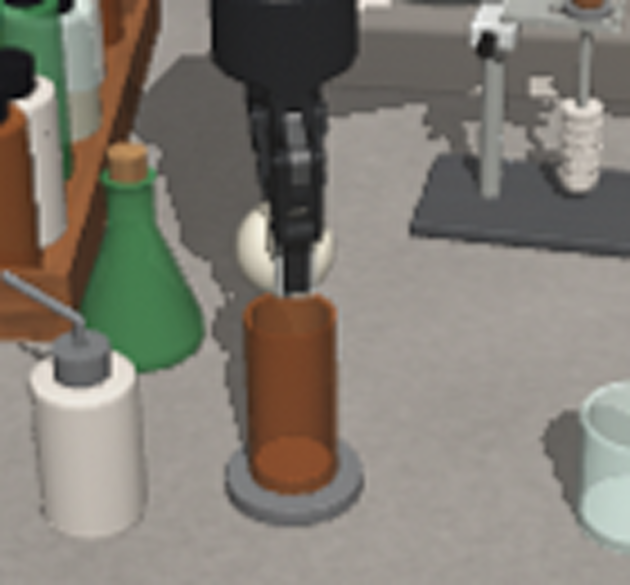

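View pics/top18b.png

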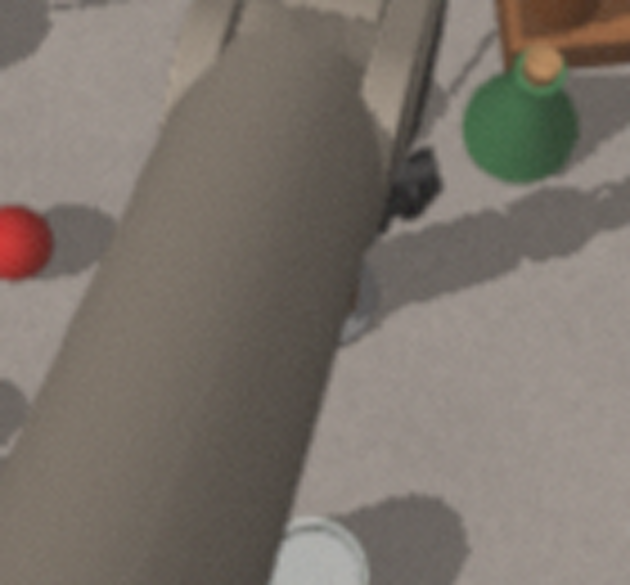

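Request:
{"method": "apply_moves", "body": {
  "moves": [
    [[0,0.03,0.3],[0,0,0],-0.5],
    [[0,0.03,0.6],[0,0,0],-0.5],
    [[0,0.03,0.8],[0,0,0],-0.5],
    [[0,0.03,0.9],[0,0,0],-0.5],
    [[0,0.03,0.9],[0,0,0],-0.5],
    [[0,0.03,0.9],[0,0,0],-0.5]
  ]
}}

```text
t: 28.92
eef_pos: [0.6775, -0.0219, 0.194]
tool_rot: [-0.0, 0.764, -0.645, 0.0]
contact_force: [-0.1, -0.8, -0.4]
gripper_width: 0.617
```

Run:
```python
from h import *
c=snap('side','side19')
im=cv2.imread('pics/side19.png'); big=cv2.resize(im[150:250,190:280],None,fx=6,fy=6,interpolation=cv2.INTER_CUBIC)
cv2.imwrite('pics/side19b.png',big)
plan((.6778,-.0219,.1915,-80.3))
```

```text
t 28.975 p [ 0.6775 -0.0219  0.194 ] yaw -80.31 Rz [ 4.e-04  0.e+00 -1.e+00] q [-0.51  0.69  0.68  1.67 -0.51  0.96 -1.04] g 0.611 F [ 1.21  0.19 -0.55]
(0.6778, -0.0219, 0.1915, -80.3) -> [0.002, -0.013, 0.102] [-0.0, -0.0, -0.0] rows>= 0.041141357568591407
```

View pics/side19b.png

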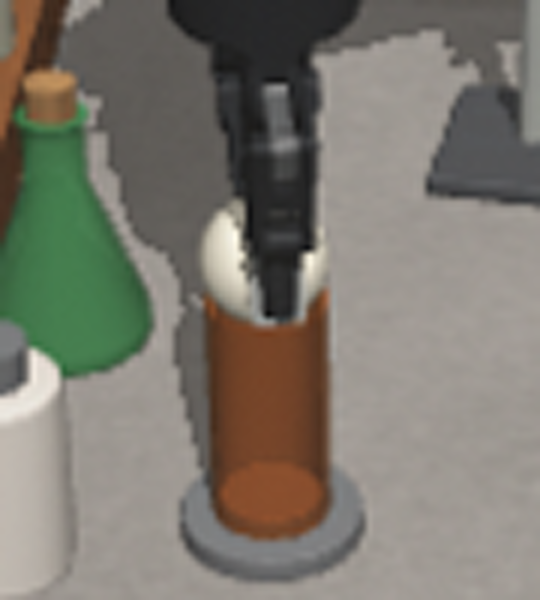

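Request:
{"method": "apply_moves", "body": {
  "moves": [
    [[0,-0.01,0.06],[0,0,0],-0.5],
    [[0,-0.01,0.1],[0,0,0],-0.5],
    [[0,-0.01,0.1],[0,0,0],-0.5],
    [[0,-0.01,0.1],[0,0,0],-0.5]
  ]
}}

```text
t: 29.48
eef_pos: [0.6778, -0.022, 0.1922]
tool_rot: [-0.0, 0.764, -0.645, 0.0]
contact_force: [-1.3, 0.1, 5.5]
gripper_width: 0.616
```

Run:
```python
from h import *
plan((.6778,-.0219,.1905,-80.3))
```

```text
t 29.475 p [ 0.6778 -0.022   0.1922] yaw -80.31 Rz [ 8.e-04  3.e-04 -1.e+00] q [-0.51  0.69  0.68  1.67 -0.51  0.96 -1.04] g 0.616 F [-1.26  0.09  5.52]
(0.6778, -0.0219, 0.1905, -80.3) -> [-0.003, -0.0, 0.068] [-0.0, 0.0, -0.0] rows>= 0.02708148519512877
```

Request:
{"method": "apply_moves", "body": {
  "moves": [
    [[0,0,0],[0,0,0],0.25],
    [[0,0,0],[0,0,0],0.3],
    [[0,0,0],[0,0,0],0.4],
    [[0,0,0],[0,0,0],0.5],
    [[0,0,0],[0,0,0],0.7],
    [[0,0,0],[0,0,0],1],
    [[0,0,0],[0,0,0],1],
    [[0,0,0],[0,0,0],1]
  ],
  "force": 20
}}

```text
t: 30.48
eef_pos: [0.6776, -0.0218, 0.1913]
tool_rot: [-0.0, 0.764, -0.645, -0.0]
contact_force: [0.1, -0.4, -0.5]
gripper_width: 1.002
```

Run:
```python
from h import *
c=snap('side','side20')
im=cv2.imread('pics/side20.png'); big=cv2.resize(im[150:250,190:280],None,fx=6,fy=6,interpolation=cv2.INTER_CUBIC)
cv2.imwrite('pics/side20b.png',big)
plan((.6778,-.0219,.33,-80.3))
```

```text
t 30.525 p [ 0.6776 -0.0218  0.1913] yaw -80.31 Rz [ 0. -0. -1.] q [-0.51  0.69  0.68  1.68 -0.51  0.96 -1.04] g 1.003 F [-0.54 -0.04  0.15]
(0.6778, -0.0219, 0.33, -80.3) -> [0.005, -0.009, -5.547] [-0.0, -0.0, -0.0] rows>= 2.218965905514155
```

View pics/side20b.png

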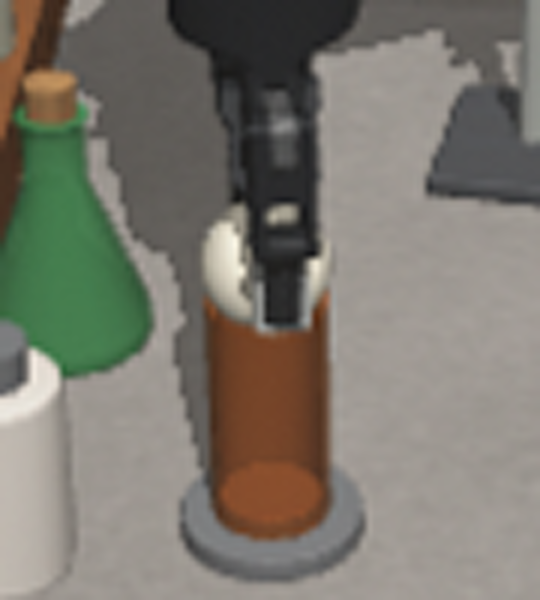

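Ball seated and released. Rise straight up, then away toward the robot so both cameras can see.

Request:
{"method": "apply_moves", "body": {
  "moves": [
    [[0,0,-0.6],[0,0,0],1],
    [[0,0,-1.8],[0,0,0],1],
    [[0,0,-3.5],[0,0,0],1],
    [[0,0,-5.5],[0,0,0],1],
    [[-1,1.5,-5.5],[0,0,0],1],
    [[-3,3,-5.5],[0,0,0],1],
    [[-5,4,-5.5],[0,0,0],1],
    [[-7,5,-5.5],[0,0,0],1],
    [[-9,5,-5.5],[0,0,0],1],
    [[-9,5,-5.5],[0,0,0],1],
    [[-9,5,-5.5],[0,0,0],1],
    [[-9,5,-5.5],[0,0,0],1]
  ]
}}

```text
t: 32.02
eef_pos: [0.517, 0.1773, 0.3293]
tool_rot: [-0.0, 0.763, -0.646, 0.0]
contact_force: [0.5, -0.2, -0.5]
gripper_width: 1.0
```

Run:
```python
from h import *
c=snap('side','side21'); snap('top','top21')
im=cv2.imread('pics/side21.png'); cv2.imwrite('pics/side21b.png',cv2.resize(im,(800,600),interpolation=cv2.INTER_CUBIC))
im=cv2.imread('pics/top21.png'); cv2.imwrite('pics/top21b.png',cv2.resize(im,(800,600),interpolation=cv2.INTER_CUBIC))
plan()
```

```text
t 32.125 p [0.5169 0.1775 0.329 ] yaw -80.45 Rz [ 2.e-04 -0.e+00 -1.e+00] q [-1.11  0.31  0.83  1.88 -0.25  1.07 -1.59] g 1.0 F [ 0.07 -0.1  -0.06]
```

View pics/side21b.png

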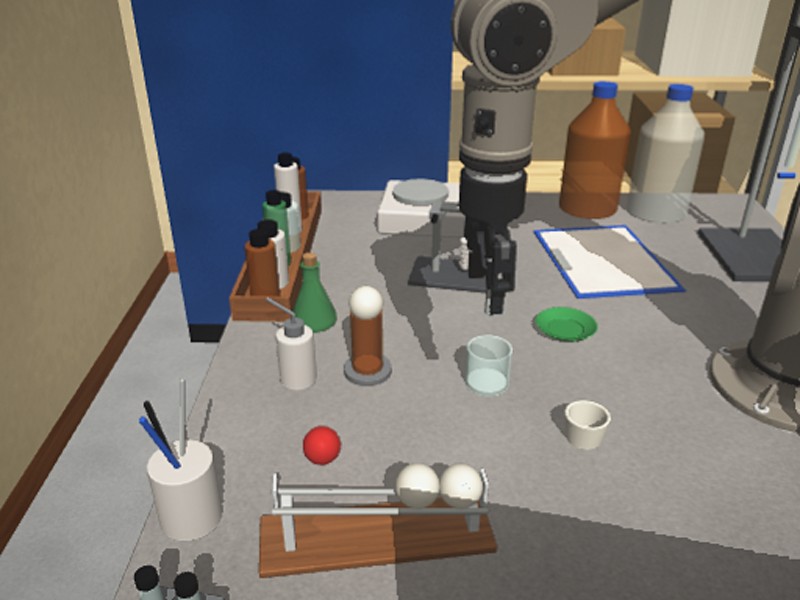

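View pics/top21b.png

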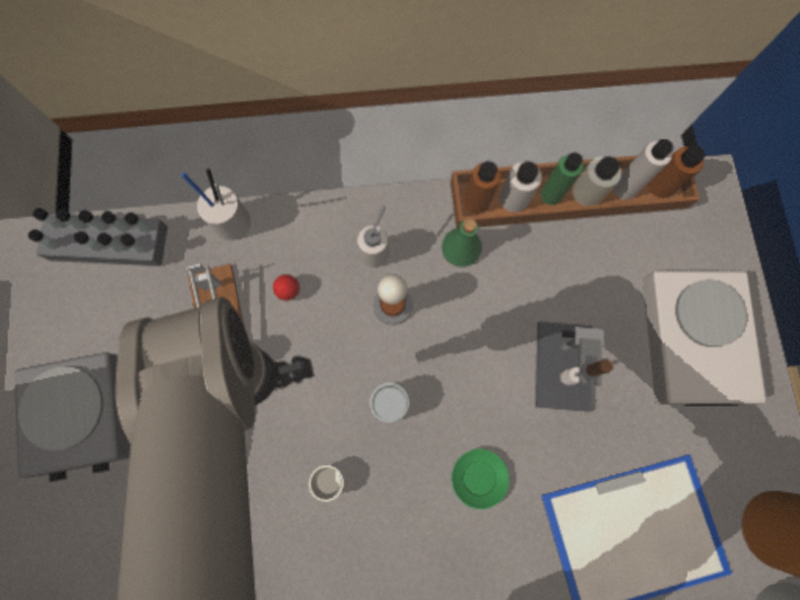

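The ball sits centred on the cylinder (side picture at 366,302; top at 392,290). Balls 2 and 3 are at the stop (461,486 and 417,486), the brush hangs in the fork (top at 600,367), and the bystanders have not moved. I'm handing in.

Run:
```python
from h import *
from fit import S
cs,ct=S['side']['cam'],S['top']['cam']
print('ball0',tri(ct,(290/1.5625,392/1.5625),cs,(302/1.5625,366/1.5625)))
print(hand_in()); print(get_obs()['t'])
```

```text
ball0 (array([ 0.67726605, -0.02054428,  0.13466291]), np.float64(1.083403531476393))
the job is handed in; nothing more can be done
None
the job is handed in; nothing more can be done
```

I did the whole job in one run and handed it in at about 32 s of the 72 s allowed; handing in reported no verdict.

- **Scrubbing:** I lifted the brush out of the fork and took its head down to the cylinder's floor three times. By arm position, its foot came within about 3–5 mm of the floor each time. After the first two strokes I drew it up about 65 mm, and after the third right out above the mouth. I then hung the brush back by its collar and let go.
- **Ball:** I took the end ball, and the other two rolled down to the stop. I lowered the ball onto the cylinder's mouth until I felt about 5 N of contact, released it, and drew the arm clear.

**Last checks:**
- The ball is at about (0.677, -0.021, 0.135), roughly 2 mm from the cylinder's axis and 17 mm above the rim. Both figures are within the limits, and my camera error is about 1–2 mm.
- The cylinder stood upright and had not visibly moved.
- The two remaining balls were together at the stop, and the bystanders looked unmoved.
- In the last side picture the arm hid most of the brush. I judged that it hangs properly from the top picture and from the side picture taken just after release.

I noticed no failed or conflicting check. The side camera did suggest the ball sat about 2 mm off-centre in the grip, and I allowed for that when placing it.

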